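# Hang the developed plates up to dry on spring clips

### The job

Hang every coated glass plate that stands in the grey draining rack up to dry: take a spring clip off the drying rail, squeeze it open and let it bite the plate in the middle of its top edge, about a centimetre deep, then lift the plate out by the clip and hook the clip back over the rail so that the plate hangs free and still, clear of its neighbours. The coating is wet, so the gripper must never touch a plate, and no plate may be toppled or laid down; clips that are not needed stay hanging on the rail, and the beaker, timer and slide box stay where they are.

Things in the scene. Friction and masses are not known exactly. Their poses are not given: they have to be found in the camera images.
- stand: Drying stand, fixed on the worktop (place and yaw vary): drip tray 90 x 450 mm, rim 14 mm high; two posts (16 mm, at y = +-204 mm) carry a level flat steel rail, 8 mm thick (x), 25 mm tall, 400 mm long (y), its rounded top edge 215 mm above the worktop. Origin: middle of the tray's underside; x points away from the robot at yaw 0, y along the rail, z up.
- rail_mid (a point): Middle of the rail's top edge; axes as the stand's.
- rack: Draining rack: grey plastic block 48 x 312 x 40 mm (x, y, z), about 1.5 kg, loose on the worktop; four slots in a row at its y = -114, -38, 38, 114 mm, each 5.5 mm (x) by 63 mm (y), slot floor 6 mm above the worktop. Origin: middle of the underside; z up.
- plate1: Coated glass plate (all alike, may be absent): 4 mm thick (x), 60 mm wide (y), 100 mm tall (z), 60 g, one face white. Stands upright in a slot of the rack with a little play (top edge 106 mm above the worktop, may lean 0.05 rad). Origin: middle of the bottom edge.
- plate2: Coated glass plate (all alike, may be absent): 4 mm thick (x), 60 mm wide (y), 100 mm tall (z), 60 g, one face white. Stands upright in a slot of the rack with a little play (top edge 106 mm above the worktop, may lean 0.05 rad). Origin: middle of the bottom edge.
- plate3: Coated glass plate (all alike, may be absent): 4 mm thick (x), 60 mm wide (y), 100 mm tall (z), 60 g, one face white. Stands upright in a slot of the rack with a little play (top edge 106 mm above the worktop, may lean 0.05 rad). Origin: middle of the bottom edge.
- plate4: Coated glass plate (all alike, may be absent): 4 mm thick (x), 60 mm wide (y), 100 mm tall (z), 60 g, one face white. Stands upright in a slot of the rack with a little play (top edge 106 mm above the worktop, may lean 0.05 rad). Origin: middle of the bottom edge.
- clip1: Steel spring clip with hook, 75 g, 124 mm tall, 44 mm wide (y); four alike hang on the rail. x across the rail (lever on the -x side, near the robot), y along it, z up. Origin: middle of the underside of the hook's bridge, which rests on the rail. Black grip tab on top: 10 mm thick (x, centred at x = 0), 34 mm wide, z = 5 to 29 mm; holding it does not work the jaws. Hangs leaning up to 0.2 rad.
- clip2: As clip1. Hook of all clips: bridge 5 mm thick at z = 0 to 5; lip on the far side down to z = -31, outer face flat at x = 10.5. The gap over the rail, open below, is x = -5.5 to 5.5 at the top and x = -5.5 to 8 at the mouth, so the rail enters straight from below. On the near side a leaf (x = -8.5 to -5.5) runs down to the jaws.
- clip3: As clip1. Jaws of all clips point down: rubber faced, 44 mm wide (y), z = -77 to -95 mm (tips); the fixed jaw's face is at x = -12 and the moving jaw opens towards -x, up to x = -26.5 at the tips (14 mm apart), so with the clip open its middle is at x = -19. Spring shuts them with about 10 N; a bitten 4 mm plate lies at x = -16 to -12.
- clip4: As clip1. To open a clip squeeze its lever handle (32 mm wide) towards the outer face of the lip, along x, TCP about z = -12 mm. Shut, the handle leans out, top edge at x = -44, z = -5 (55 mm across to the lip); fully open it is upright, parallel to the lip, at x = -28 (39 to 41 mm across), against a stop. Needs about 13 N at the fingers. Pivot at x = -26, z = -50.
- clip1_lever (a joint): Lever of clip1: 0 rad jaws shut, about 0.1 when biting a plate, 0.34 fully open (stop).
- clip2_lever (a joint): Lever of clip2: 0 rad jaws shut, about 0.1 when biting a plate, 0.34 fully open (stop).
- clip3_lever (a joint): Lever of clip3: 0 rad jaws shut, about 0.1 when biting a plate, 0.34 fully open (stop).
- clip4_lever (a joint): Lever of clip4: 0 rad jaws shut, about 0.1 when biting a plate, 0.34 fully open (stop).
- beaker: Bystander: clear beaker, 53 mm wide, 70 mm tall. Origin: middle of the underside.
- timer: Bystander: bench timer, 58 x 62 x 21 mm. Origin: middle of the underside.
- slide_box: Bystander: small cardboard box of slides, 34 x 82 x 26 mm. Origin: middle of the underside.
Things that resemble listed ones, but are neither listed nor needed, are in the scene too. Leave any green look-alike of the clip4 alone.

How it is judged:
By the outcome, as a careful person would: the job done as asked, in the order asked, and still so for the second after the job is handed in, with the robot touching nothing.
Of plate1, plate2, plate3, plate4 only 3 to 4 are there at a start; the rules pass over those that are not, and their reading is None.
At some moment in a run one of clip1, clip2, clip3, clip4 may be knocked a few centimetres aside while the robot is not near it.
It also fails if it takes over 210 s, if anything falls off the work surface, if the arm or the gripper's body presses on something with over 40 N, if the wrist force passes 120 N, or if a joint passes its speed limit or range.

### The arm

A 6-joint arm with a two-finger parallel gripper is mounted at the origin on a cart in front of the work surface, level with it; the furniture and walls round the work are solid. World frame = base frame: x ahead of the robot, y to its left, z up, the work surface at z = 0. Lengths are in m, angles in rad, forces in N, time in s.
With the tool pointing down it reaches from about 0.375 to 0.9 m from the base axis. Payload 3.1 kg.
Tool frame: the origin (TCP) lies between the finger pads, 19 mm behind the fingertips; this is the grasp point; z points along the fingers, y is the line along which they close (so a half turn about z gives the same grasp; the last joint's range is limited). The gripper opens to 85 mm and grips with 20 to 120 N. Pads are 22 mm wide; open, the fingers measure 114 mm over their backs; the gripper's body (76 mm by 85 mm) begins 54 mm behind the grasp point. The pads swing forward as they close: fully open they stand 13 mm farther back than shut.
Start: joints at [-1.383, 0.527, 1.433, -0, 1.181, -0.178], TCP at [0.224, -0.583, 0.25] pointing down, gripper open.
Joint ranges: [-3.08, 3.08], [-0.75, 2.2], [0.22, 2.44], [-1.43, 4.57], [0, 2.65], [-2.85, 2.85]. Speed limits (rad/s): [2.79, 2.79, 3.14, 3.14, 3.14, 3.14].

### API

Orientations are given as a unit quaternion [x, y, z, w].
In Python, from station import manip gives the robot as it stands.
- The arm moves only by the tool servo_tool, never from a script. Its argument "commands" is one flat list of numbers, 7 for each row, row after row: the shift along the tool's x, y, z each as a share of 500 mm, from -1 to 1, then the turn, a rotation vector about the tool's x, y, z each as a share of 360 degrees, from -1 to 1, then the opening, from -1 (shut) to 1 (fully open). In form: [dx, dy, dz, rx, ry, rz, claw, dx, dy, dz, rx, ry, rz, claw, ...]. A call has 1 to 12 rows; each row shifts and turns the commanded pose from where the row before left it, along the tool's axes as they then stand; what a row does not reach is not made up. A row lasts 1/12 s, in which the tool goes at most 41.7 mm and 7.16 degrees, less where a joint would pass 70% of its speed; a pose out of reach is approached as far as the arm can. A call with a number of a shift or a turn outside -1 to 1 is refused whole. A call with a gripper value outside its range is refused whole. The fingers move at their own pace and stop on an object; "force" is the grip in N (left out, the last holds). Time passes only in rows, so rows that do not move let the fingers close. It gives the time, the measured TCP pose, the force, the opening and the grip force at its end, in the units of the state.
- manip.sense(): the state, without advancing time (a new reading comes with each control period).
- manip.snapshot(name): name is "side" or "top" or "wrist"; returns a dict with "img" (400x640x3 uint8, red, green, blue), "mtx" (3x3 intrinsics, pixels), "distortion" ([k1, k2, p1, p2, k3] as OpenCV has them; the pictures are not rectified), "world_to_cam" (4x4, takes a point from world to camera coordinates). Camera axes: x right, y up, looking along -z (the intrinsics and any distortion apply to the point x, -y, -z); pixel columns grow to the right and rows downward; lengths in m; the calibration is good to about 2 mm. A picture is of the moment at which its call begins. There is no depth.
- manip.sign_off(): hands the job in; it is judged then, once.
Trained networks look in a picture, given as the dict that the camera call returned (one of the last four; its "shot" number tells which), for a name from the list of things; names that differ only in an ending like _2 or _b are one class to them, and where a whole thing is asked for, a point or a joint stands for the part that bears it (a point fixed in the world has none). Each returns a list of dicts, best first, with "conf" (0 to 1); they miss things now and then, are a little off and sometimes report something else, mostly with a low value. They report only what shows in the picture. A call takes as long as a camera call. They do not tell look-alikes from the thing itself.
- manip.look_for(picture, query): "box" ([left, top, width, height] in pixels, round what is visible of it).
- manip.silhouettes(picture, query): "pixels" (400x640 bool, what is visible of it) and "box" ([left, top, width, height] in pixels, round what is visible of it).
The state is a dict: "t": time; "q": joint angles; "qd": joint speeds; "tau": joint torques, N m; "tcp_pos": TCP position; "tool_rot": TCP orientation; "force": force on the tool from outside, world axes, zero at the start; "ft_torque": the same for the moment, N m; "finger_gap": opening from 0.0 (shut) to 1.0 (fully open); "gripper_force": force on a finger pad.
Only numpy, scipy, OpenCV 4.12 (cv2) and the standard library are available. Lean on these libraries where they do the work, as an engineer would, in place of code of your own. Each camera call takes 0.05 s, during which the arm holds its last target. There are 200 camera calls.

## Working session

There is one attempt and no reset: what is moved stays moved. The work goes in short steps, Python scripts to look and compute and a tool call to move; the robot and the scene stay as the last step left them, time stands still between calls to the robot, and variables do not carry over. Pictures are saved under pics/ and viewed, at most 14 in all, crops included, and the job is handed in when it is done.

Besides the shell and the picture viewer there is one more tool, called after "Emit:" by a JSON object that holds its "name" and its "arguments". servo_tool: Moves the arm, as the interface text tells. Its arguments: {"type":"object","properties":{"commands":{"type":"array"},"force":{"type":"number"}},"required":["commands"]}

```bash
mkdir -p pics; ls
python3 - <<'E'
from station import manip
import cv2
s=manip.sense();print(s)
for n in ["side","top","wrist"]:
    p=manip.snapshot(n);cv2.imwrite(f"pics/{n}0.png",p["img"][:,:,::-1])
    print(n,p["mtx"].tolist(),p["distortion"],p["world_to_cam"].tolist())
    for q in ["clip1","plate1","rack","stand","beaker","timer","slide_box"]:
        print(q,[( [int(v) for v in d["box"]],round(d["conf"],2)) for d in manip.look_for(p,q)])
E
```

```text
pics
{'t': 0.0, 'q': array([-1.38248564e+00,  5.28444267e-01,  1.43390715e+00,  1.59631869e-05,
        1.18137159e+00, -1.78507625e-01]), 'qd': array([-0.0004184 ,  0.00061213, -0.00135797,  0.00074829, -0.00036731,
       -0.00060671]), 'tau': array([-9.60859688e-04, -4.42351878e+01, -1.78025508e+01, -2.99094054e-04,
        8.47911928e-03,  9.90312515e-06]), 'tcp_pos': array([ 0.22405409, -0.58274196,  0.24904547]), 'tool_rot': array([ 9.83227633e-01,  1.82379513e-01,  2.15971867e-06, -1.06519548e-03]), 'force': array([ 0.07324864, -0.79545472,  0.04440899]), 'ft_torque': array([-0.04642624,  0.02594585,  0.01019378]), 'gripper_force': 0.0, 'finger_gap': 1.0007179650614493}
side [[458.2585399558215, 0.0, 314.06003582998136], [0.0, 458.2585399558215, 198.02085509107982], [0.0, 0.0, 1.0]] [-0.11775862  0.          0.          0.          0.        ] [[-0.9725502578489319, -0.23221135130883083, 0.014962763157349424, 0.3602518707787802], [0.133612258273785, -0.5046370438403541, 0.8529297851658412, -0.30961490617117743], [-0.1905092134175026, 0.8315162910655419, 0.5218111701522391, -0.
[... 1164 characters left out ...]
ck [([269, 194, 125, 23], 0.98)]
stand [([234, 120, 189, 45], 0.78)]
beaker [([379, 236, 19, 21], 0.56)]
timer []
slide_box []
wrist [[326.9711723255012, 0.0, 321.82617718447017], [0.0, 326.9711723255012, 204.07331866278818], [0.0, 0.0, 1.0]] [-0.06245189  0.          0.          0.          0.        ] [[0.35886341751881645, -0.933390008234539, 0.0003742921921416587, -0.6252374393104845], [0.8856860167510328, 0.34039590042340234, -0.31573867470842515, 0.04074915863722808], [0.2945799166582936, 0.11363856520948618, 0.9488461146037983, -0.3805823062868755], [0.0, 0.0, 0.0, 1.0]]
clip1 []
plate1 []
rack []
stand []
beaker [([151, 0, 76, 59], 0.64)]
timer [([74, 10, 77, 80], 0.63)]
slide_box []
```

Run:
```python
import cv2,numpy as np
a=cv2.imread("pics/side0.png")[90:350,150:430];b=cv2.imread("pics/top0.png")[90:290,200:440]
a=cv2.resize(a,None,fx=2.1,fy=2.1,interpolation=3)[:,:];cv2.imwrite("pics/s0c.png",a)
cv2.imwrite("pics/t0c.png",cv2.resize(b,None,fx=3,fy=3,interpolation=3))
```

```text
(no output)
```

View pics/s0c.png

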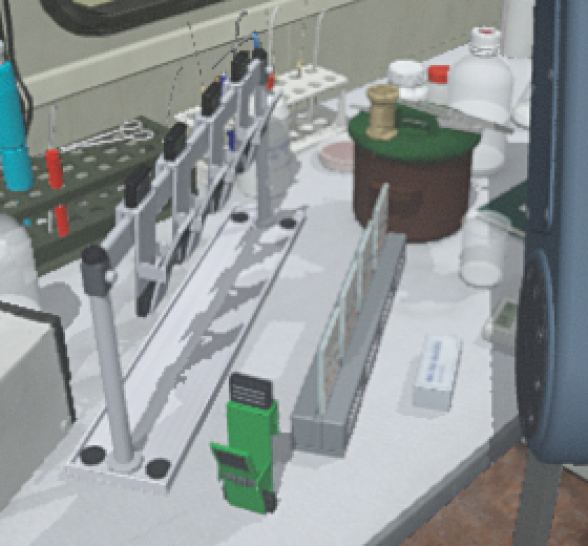

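View pics/t0c.png

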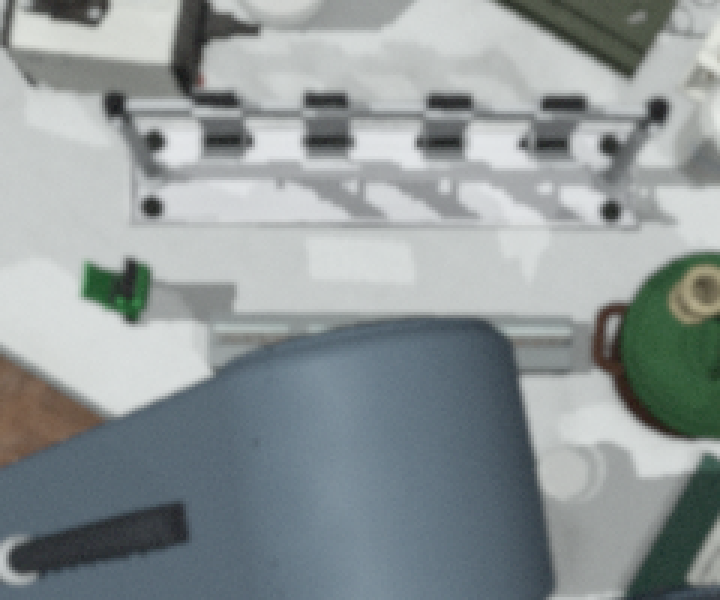

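The four steel clips hang on the rail at about (272,123), (308,123), (349,123) and (387,124) in the top picture. The green look-alike stands alone on the table at (237,187) in top and (264,300) in side, so it is to be left alone. The rack is partly hidden by the arm. Next I'll work out coordinates.

```bash
cat > h.py <<'E'
from station import manip
import numpy as np, cv2
from scipy.spatial.transform import Rotation as R
F=np.diag([1.,-1,-1])
def cam(p):
    W=p["world_to_cam"]; Rm=F@W[:3,:3]; t=F@W[:3,3]; return Rm,t,-Rm.T@t
def ray(p,uv):
    Rm,t,c=cam(p); n=cv2.undistortPoints(np.array([[uv]],float),p["mtx"],p["distortion"])[0,0]
    d=Rm.T@np.array([n[0],n[1],1.]); return c,d/np.linalg.norm(d)
def onz(p,uv,z):
    c,d=ray(p,uv); return c+d*(z-c[2])/d[2]
def proj(p,X):
    Rm,t,c=cam(p); return cv2.projectPoints(np.atleast_2d(np.array(X,float)),cv2.Rodrigues(Rm)[0],t,p["mtx"],p["distortion"])[0][:,0]
def tri(a,ua,b,ub):
    (c1,d1),(c2,d2)=ray(a,ua),ray(b,ub); s=np.linalg.lstsq(np.c_[d1,-d2],c2-c1,rcond=None)[0]
    return (c1+s[0]*d1+c2+s[1]*d2)/2, np.linalg.norm(c1+s[0]*d1-c2-s[1]*d2)
def save(p,n,box=None,f=1):
    im=p["img"][:,:,::-1]
    if box: x,y,w,h=box; im=im[y:y+h,x:x+w]
    cv2.imwrite(f"pics/{n}.png",cv2.resize(im,None,fx=f,fy=f,interpolation=3))
def tool():
    s=manip.sense(); return s["tcp_pos"],R.from_quat(s["tool_rot"]),s
E
python3 - <<'E'
from h import *
np.set_printoptions(precision=3,suppress=True)
t=manip.snapshot("top");s=manip.snapshot("side");w=manip.snapshot("wrist")
p,r,_=tool()
for n,k in (("t",t),("s",s),("w",w)): print(n,cam(k)[2],cam(k)[0][2])
print("wrist cam in tool",r.inv().apply(cam(w)[2]-p),r.inv().apply(cam(w)[0]))
print("posts",[onz(t,u,.22) for u in [(238.5,124.5),(419,126)]])
print("tray corners",[onz(t,u,.014) for u in [(244,164),(412,166)]])
print("side posts",[tri(t,a,s,b) for a,b in [((238.5,124.5),(195,210)),((419,126),(274,116))]])
print("clips", [onz(t,(b[0]+b[2]/2,b[1]+2.5),.24) for b in [d["box"] for d in manip.look_for(t,"clip1")]])
print("rack",[onz(t,u,.04) for u in [(271,212),(393,214.5),(272,197),(391,197.5)]])
print("pot",onz(t,(437,185),.1),onz(t,(435,185),.18), tri(t,(434,184),s,(333,135)))
E
```

```text
t [ 0.25  -0.243  1.248] [ 0.144 -0.006 -0.99 ]
s [0.268 0.469 0.599] [ 0.191 -0.832 -0.522]
w [ 0.3   -0.554  0.374] [-0.295 -0.114 -0.949]
wrist cam in tool [ 0.082  0.    -0.124] [[ 0.     1.    -0.   ]
 [-0.949  0.    -0.316]
 [-0.316  0.     0.949]]
posts [array([ 0.57 , -0.058,  0.22 ]), array([ 0.576, -0.462,  0.22 ])]
tray corners [array([ 0.526, -0.041,  0.014]), array([ 0.53 , -0.486,  0.014])]
side posts [(array([ 0.572, -0.057,  0.218]), np.float64(0.0039290025045191045)), (array([ 0.577, -0.463,  0.217]), np.float64(0.0005704482971137603))]
clips [array([ 0.441, -0.065,  0.24 ]), array([ 0.569, -0.302,  0.24 ]), array([ 0.569, -0.216,  0.24 ]), array([ 0.575, -0.14 ,  0.24 ]), array([ 0.576, -0.386,  0.24 ])]
rack [array([ 0.396, -0.12 ,  0.04 ]), array([ 0.397, -0.431,  0.04 ]), array([ 0.435, -0.121,  0.04 ]), array([ 0.441, -0.426,  0.04 ])]
pot [ 0.465 -0.53   0.1  ] [ 0.45  -0.506  0.18 ] (array([ 0.451, -0.507,  0.166]), np.float64(0.006050061024415244))
```

Emit:
{"name": "servo_tool", "arguments": {"commands": [0,0,-0.034,0,0,-0.0194,1,0,0,-0.034,0,0,-0.0194,1,0,0,-0.034,0,0,-0.0194,1,0,0,-0.034,0,0,-0.0194,1,0,0,-0.034,0,0,-0.0194,1,0,0,-0.034,0,0,-0.0194,1,0,0,-0.034,0,0,-0.0194,1,0,0,-0.034,0,0,-0.0194,1,0,0,-0.034,0,0,-0.0194,1,0,0,-0.034,0,0,-0.0194,1], "force": 40}}

```text
t: 2.23
tcp_pos: [0.2241, -0.5832, 0.4208]
tool_rot: [0.7, 0.714, 0.0, -0.0]
force: [0.7, 1.3, 0.1]
finger_gap: 1.001
gripper_force: 0.0
```

Emit:
{"name": "servo_tool", "arguments": {"commands": [0.06,0.038,0,0,0,0,1,0.06,0.038,0,0,0,0,1,0.06,0.038,0,0,0,0,1,0.06,0.038,0,0,0,0,1,0.06,0.038,0,0,0,0,1,0.06,0.038,0,0,0,0,1,0.06,0.038,0,0,0,0,1,0.06,0.038,0,0,0,0,1,0.06,0.038,0,0,0,0,1,0.06,0.038,0,0,0,0,1,0.06,0.038,0,0,0,0,1,0.06,0.038,0,0,0,0,1]}}

```text
t: 3.23
tcp_pos: [0.4473, -0.2184, 0.4202]
tool_rot: [0.702, 0.712, 0.0, 0.0]
force: [0.6, -0.3, 0.5]
finger_gap: 0.995
gripper_force: 0.0
```

Run:
```python
from h import *
np.set_printoptions(precision=3,suppress=True)
p,r,s=tool();print(p,r.as_matrix(),s["force"],s["t"],s["q"])
w=manip.snapshot("wrist");save(w,"w1",None,1.2);sd=manip.snapshot("side")
for q,z in [("clip1",.24),("plate1",.106),("rack",.04)]:
    for d in manip.look_for(w,q):
        b=d["box"];print(q,b,round(d["conf"],2),[onz(w,(u,v),z)[:2] for u,v in [(b[0],b[1]),(b[0]+b[2],b[1]+b[3])]])
print([(d["box"],d["conf"]) for d in manip.look_for(sd,"plate1")])
```

```text
[ 0.447 -0.218  0.42 ] [[-0.015  1.     0.   ]
 [ 1.     0.015 -0.   ]
 [-0.     0.    -1.   ]] [ 0.595 -0.308  0.463] 3.2333 [-0.679  0.183  1.491  0.     1.466 -0.694]
clip1 [393.0, 264.3, 37.9, 78.9] 0.97 [array([ 0.524, -0.304]), array([ 0.578, -0.408])]
clip1 [402.7, 141.0, 57.8, 55.0] 0.92 [array([ 0.522, -0.176]), array([ 0.585, -0.228])]
clip1 [409.7, 76.5, 63.1, 37.1] 0.81 [array([ 0.524, -0.119]), array([ 0.585, -0.149])]
clip1 [318.5, 0.3, 30.4, 41.8] 0.76 [array([ 0.443, -0.06 ]), array([ 0.469, -0.092])]
clip1 [393.2, 209.9, 55.7, 67.1] 0.69 [array([ 0.519, -0.244]), array([ 0.586, -0.319])]
plate1 [303.4, 141.3, 4.9, 45.2] 0.83 [array([ 0.423, -0.196]), array([ 0.43 , -0.258])]
plate1 [304.6, 187.7, 5.7, 52.3] 0.78 [array([ 0.425, -0.26 ]), array([ 0.433, -0.339])]
plate1 [302.0, 88.6, 6.0, 42.5] 0.78 [array([ 0.421, -0.129]), array([ 0.429, -0.182])]
plate1 [305.8, 238.4, 2.1, 33.1] 0.66 [array([ 0.426, -0.337]), array([ 0.429, -0.392])]
plate1 [393.5, 209.7, 56.1, 69.6] 0.42 [array([ 0.551, -0.29 ]), array([ 0.649, -0.404])]
rack [288.8, 80.6, 35.5, 190.2] 0.77 [array([ 0.398, -0.116]), array([ 0.456, -0.428])]
rack [200.0, 192.2, 38.5, 40.3] 0.64 [array([ 0.252, -0.288]), array([ 0.31 , -0.358])]
[([318.8, 195.7, 10.5, 40.2], 0.79), ([312.3, 214.2, 7.4, 45.8], 0.75), ([301.7, 238.3, 12.8, 49.1], 0.7), ([326.5, 176.2, 7.4, 45.0], 0.64), ([255.4, 114.4, 29.8, 59.6], 0.35)]
```

View pics/w1.png

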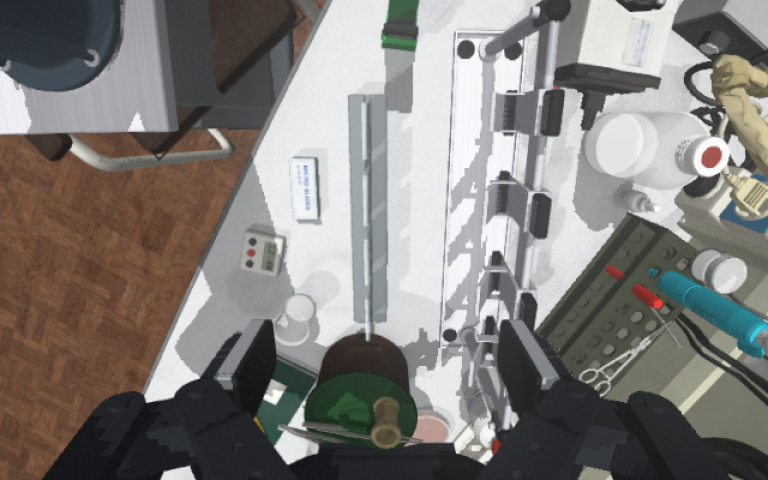

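All four plates show, with top edges in line at raw column ≈305 and rows ≈88–271. The four steel clips are at columns ≈400–450, and the green one at (330,20) is the look-alike. I'll start with the clip at the top of this picture (raw ≈(458,94), y≈-0.14).

Emit:
{"name": "servo_tool", "arguments": {"commands": [0.0262,0.0387,0.0467,0,0,0,1,0.0262,0.0387,0.0467,0,0,0,1,0.0262,0.0387,0.0467,0,0,0,1,0.0262,0.0387,0.0467,0,0,0,1,0.0262,0.0387,0.0467,0,0,0,1,0.0262,0.0387,0.0467,0,0,0,1,0,0,0,0,0,0,1,0,0,0,0,0,0,1]}}

```text
t: 4.2
tcp_pos: [0.561, -0.1406, 0.2781]
tool_rot: [0.702, 0.712, -0.001, -0.002]
force: [-1.0, -1.1, 0.1]
finger_gap: 1.0
gripper_force: 0.0
```

Run:
```python
from h import *
np.set_printoptions(precision=4,suppress=True)
p,r,s=tool();print(p)
w=manip.snapshot("wrist");save(w,"w2",None,1.2)
t=manip.snapshot("top")
for d in manip.look_for(w,"clip1"): print(d)
for d in manip.silhouettes(t,"clip1"): print(d["box"],d["conf"])
for d in manip.look_for(t,"plate1"): print("pl",d["box"],d["conf"])
print("rail edge",[proj(w,[[x,y,.215]]) for x,y in [(.5724,-.14),(.5738,-.26)]])
```

```text
[ 0.561  -0.1406  0.2781]
{'box': [178.7, 37.6, 76.8, 69.4], 'conf': 0.93}
{'box': [278.2, 158.7, 87.2, 109.5], 'conf': 0.9}
{'box': [282.6, 245.9, 74.6, 125.7], 'conf': 0.85}
{'box': [303.6, 325.5, 29.6, 48.9], 'conf': 0.69}
[372.8, 120.4, 23.6, 26.2] 0.87
[300.1, 120.0, 22.2, 21.4] 0.84
[338.3, 118.1, 22.3, 24.9] 0.78
[226.3, 178.0, 20.7, 19.5] 0.73
pl [303.5, 197.7, 24.0, 4.9] 0.65
pl [335.4, 198.1, 26.8, 7.2] 0.64
pl [270.5, 200.2, 28.5, 6.4] 0.57
pl [364.6, 199.1, 23.7, 4.2] 0.52
rail edge [array([[339.7611, 232.4337]]), array([[336.192 , 379.1375]])]
```

View pics/w2.png

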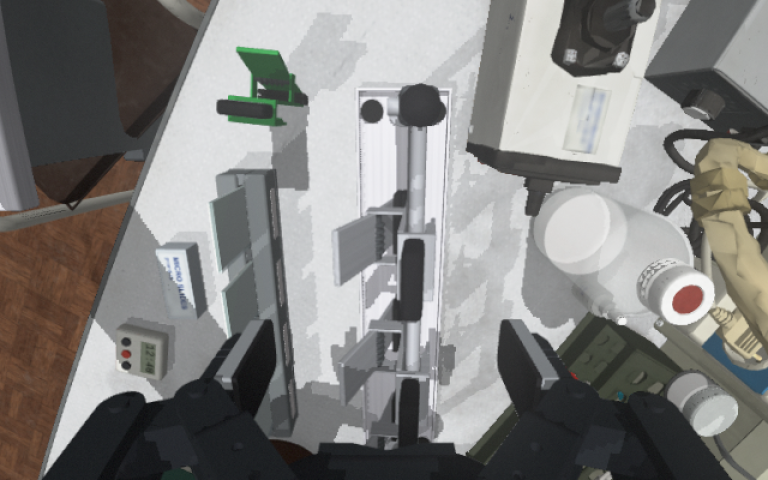

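Run:
```python
from h import *
np.set_printoptions(precision=4,suppress=True)
p,r,s=tool();w=manip.snapshot("wrist")
print(proj(w,[p,p+[0,0,-.019]]))
for v in (197.5,268,318): print(onz(w,(342.5,v),.244),onz(w,(342.5,v),.234))
print("rail edges z.215",[onz(w,u,.215) for u in [(339,180),(354,180)]],"post",onz(w,(350,85),.22))
```

```text
[[320.8361 290.0267]
 [320.8259 268.3975]]
[ 0.5724 -0.11    0.244 ] [ 0.5731 -0.1132  0.234 ]
[ 0.5738 -0.1513  0.244 ] [ 0.5746 -0.157   0.234 ]
[ 0.575  -0.1852  0.244 ] [ 0.5759 -0.1929  0.234 ]
rail edges z.215 [array([ 0.5721, -0.1081,  0.215 ]), array([ 0.5811, -0.108 ,  0.215 ])] post [ 0.5762 -0.0541  0.22  ]
```

Emit:
{"name": "servo_tool", "arguments": {"commands": [0.011,0.006,0,0,0,0,1,0,0,0.0375,0,0,0,1,0,0,0.0375,0,0,0,1,0,0,0.0375,0,0,0,1,0,0,0.0375,0,0,0,1,0,0,0,0,0,0,1,0,0,0,0,0,0,-1,0,0,0,0,0,0,-1,0,0,0,0,0,0,-1,0,0,0,0,0,0,-1,0,0,0,0,0,0,-1,0,0,0,0,0,0,-1], "force": 30}}

```text
t: 5.5
tcp_pos: [0.5669, -0.1341, 0.2078]
tool_rot: [0.702, 0.712, 0.002, 0.003]
force: [1.5, 4.7, 6.8]
finger_gap: 0.462
gripper_force: 30.9
```

Emit:
{"name": "servo_tool", "arguments": {"commands": [0,0,-0.035,0,0,0,-1,0,0,-0.035,0,0,0,-1,0,0,-0.03,0,0,0,-1,-0.0115,-0.0655,0,0,0,0,-1,-0.0115,-0.0655,0,0,0,0,-1,-0.0115,-0.0655,0.014,0,0,0,-1,-0.0115,-0.0655,0.03,0,0,0,-1,0,0,0,0,0,0,-1,0,0,0,0,0,0,-1]}}

```text
t: 6.25
tcp_pos: [0.4317, -0.1588, 0.2328]
tool_rot: [0.702, 0.712, -0.0, -0.001]
force: [0.6, -0.1, 0.1]
finger_gap: 0.45
gripper_force: 31.8
```

Run:
```python
from h import *
np.set_printoptions(precision=4,suppress=True)
p,r,s=tool();print(p,r.as_matrix()[:,1],s["finger_gap"],s["force"])
w=manip.snapshot("wrist");save(w,"w3",None,1.2)
sd=manip.snapshot("side");save(sd,"s3",(200,90,200,200),3)
for d in manip.look_for(sd,"plate1"): print("pl",d["box"],d["conf"])
for d in manip.look_for(w,"plate1"): print("plw",d["box"],d["conf"])
print(proj(w,[[.426,y,.106] for y in (-.1,-.13,-.16,-.19)]))
```

```text
[ 0.4317 -0.1588  0.2328] [ 0.9999  0.013  -0.0022] 0.4499011080641623 [ 0.5911 -0.0836  0.1071]
pl [312.2, 215.2, 5.4, 42.3] 0.79
pl [301.3, 235.9, 11.2, 50.1] 0.63
pl [329.1, 178.4, 5.4, 36.6] 0.55
pl [318.6, 199.9, 10.2, 37.2] 0.48
plw [309.6, 221.7, 10.7, 84.0] 0.89
plw [478.1, 247.1, 29.6, 86.1] 0.7
plw [307.6, 145.9, 11.5, 83.4] 0.65
plw [310.4, 307.4, 8.9, 61.8] 0.64
plw [202.1, 367.8, 17.3, 32.1] 0.39
[[314.9184 126.9763]
 [314.6486 166.1427]
 [314.4089 202.6922]
 [314.1963 236.7227]]
```

View pics/w3.png

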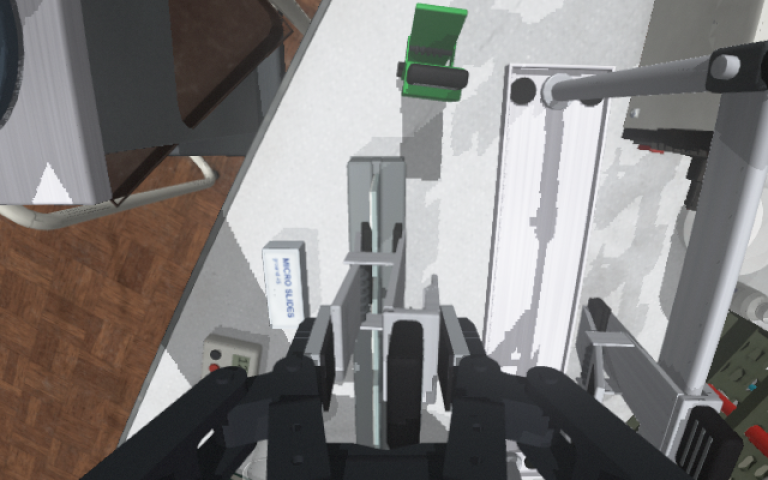

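View pics/s3.png

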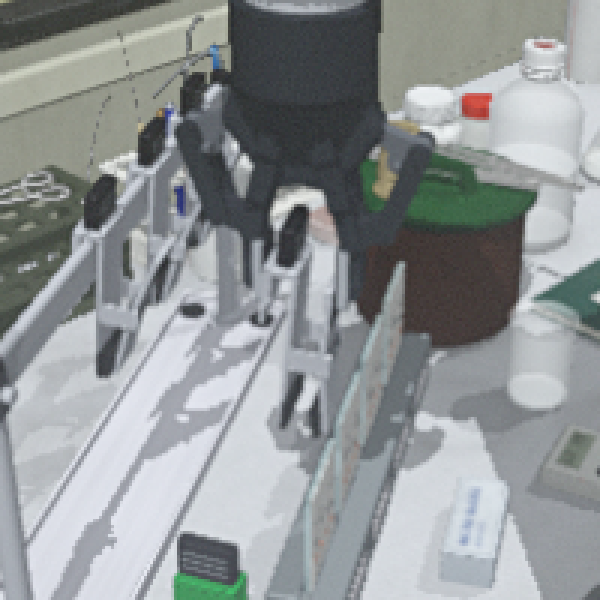

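The clip is held open and upright. Plate 1 (top edge at raw col ≈312, rows 150–229) lies between the jaws' columns. One enlarged crop to set the x offset.

Run:
```python
from h import *
np.set_printoptions(precision=4,suppress=True)
p,r,s=tool();w=manip.snapshot("wrist");save(w,"w3c",(265,125,110,150),4)
print([onz(w,(314,v),.106) for v in (229.4,305.7,369)])
print("jaw tips expected fixed,mid,moving",proj(w,[p+r.apply([0.022,8.75e-3+a-0.0,.083]) for a in (-.012,-.019,-.0265)]))
```

```text
[array([ 0.4304, -0.1852,  0.106 ]), array([ 0.431 , -0.2608,  0.106 ]), array([ 0.4315, -0.3365,  0.106 ])]
jaw tips expected fixed,mid,moving [[316.1227 189.9755]
 [305.4957 189.9772]
 [294.1163 189.981 ]]
```

View pics/w3c.png

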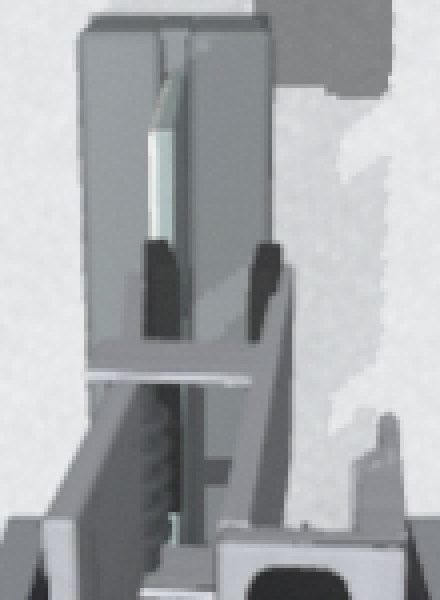

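The clip sits tilted about 0.1 rad in the grip: the jaw mid is at col 318 where upright would put it at 305, and the plate's edge is at col 305. I'll turn the tool to upright it, shift it slightly and come down just above the plate.

Emit:
{"name": "servo_tool", "arguments": {"commands": [0,0.0025,0,0.008,0,0,-1,0,0.0025,0,0.008,0,0,-1,0,0,0.034,0,0,0,-1,0,0,0.034,0,0,0,-1,0,0,0,0,0,0,-1,0,0,0,0,0,0,-1]}}

```text
t: 7.0
tcp_pos: [0.4333, -0.1588, 0.1986]
tool_rot: [0.701, 0.712, -0.036, -0.036]
force: [-0.1, -0.4, -0.6]
finger_gap: 0.451
gripper_force: 31.8
```

Run:
```python
from h import *
np.set_printoptions(precision=4,suppress=True)
p,r,s=tool();print(p,r.as_matrix()[:,1]);w=manip.snapshot("wrist");save(w,"w4c",(265,125,110,150),4)
print("x .424 at tops",proj(w,[[.424,y,.106] for y in (-.125,-.155)]), proj(w,[p]))
sd=manip.snapshot("side");save(sd,"s4",(200,90,200,200),3)
```

```text
[ 0.4333 -0.1588  0.1986] [ 0.9947  0.0157 -0.1017]
x .424 at tops [[322.1378 168.9825]
 [321.4456 210.7325]] [[320.9301 289.93  ]]
```

View pics/w4c.png

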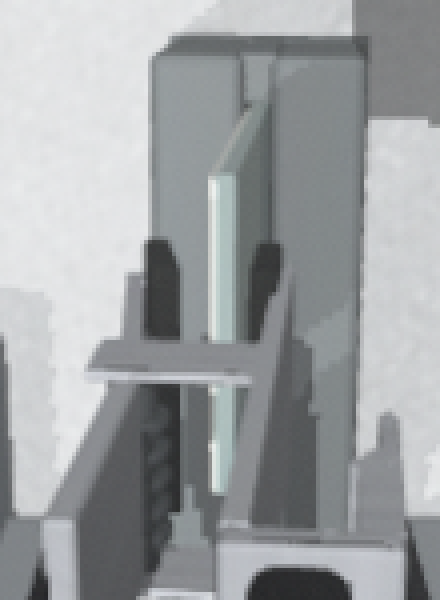

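Plate edge at raw 317–324, rows 169–248, lies between the jaw faces (310 and 327). I'll correct by 1 mm in x and 4 mm in y, go down to bite, release and back up.

Emit:
{"name": "servo_tool", "arguments": {"commands": [0.008,0.002,0,0,0,0,-1,0,0.003,0.015,0,0,0,-1,0,0,0.015,0,0,0,-1,0,0,0,0,0,0,-1,0,0,0,0,0,0,0.1,0,0,0,0,0,0,0.3,0,0,0,0,0,0,1,0,0,0,0,0,0,1,0,0,0,0,0,0,1,0,0,-0.025,0,0,0,1,0,0,-0.03,0,0,0,1,0,0,-0.03,0,0,0,1]}}

```text
t: 8.1
tcp_pos: [0.4381, -0.155, 0.2266]
tool_rot: [0.701, 0.711, -0.036, -0.036]
force: [-0.5, -0.0, -0.1]
finger_gap: 1.004
gripper_force: 0.0
```

Emit:
{"name": "servo_tool", "arguments": {"commands": [0,0,-0.01,-0.008,0,0,1,0,0,0,-0.008,0,0,1,0,0,0,0,0,0,1,0,0,0,0,0,0,1]}}

```text
t: 8.43
tcp_pos: [0.4382, -0.155, 0.2314]
tool_rot: [0.702, 0.712, -0.0, -0.0]
force: [0.3, -0.4, -0.4]
finger_gap: 0.999
gripper_force: 0.0
```

Run:
```python
from h import *
np.set_printoptions(precision=4,suppress=True)
p,r,s=tool();print(p,r.as_matrix()[:,1]);w=manip.snapshot("wrist")
print("tab tops expected",proj(w,[[x,y,.220] for x in (.432,.437,.442) for y in (-.138,-.155,-.172)]), proj(w,[p]))
sd=manip.snapshot("side")
a=cv2.resize(w["img"][100:400,200:440],None,fx=2,fy=2,interpolation=3)[:,:,::-1];b=cv2.resize(sd["img"][140:290,250:380],None,fx=2.2,fy=4,interpolation=3)[:,:,::-1]
cv2.imwrite("pics/c5.png",np.hstack([a,b]))
for d in manip.look_for(w,"clip1"): print(d)
```

```text
[ 0.4382 -0.155   0.2314] [ 0.9999  0.0141 -0.0007]
tab tops expected [[307.761  243.6347]
 [307.7622 276.2348]
 [307.7796 306.3946]
 [318.7273 243.783 ]
 [318.3235 276.3759]
 [317.9529 306.5289]
 [329.6915 243.9256]
 [328.8828 276.5074]
 [328.1244 306.6505]] [[320.862  289.9881]]
{'box': [323.6, 6.9, 55.9, 82.0], 'conf': 0.89}
{'box': [470.4, 251.5, 138.9, 137.0], 'conf': 0.73}
{'box': [265.0, 170.6, 91.4, 128.1], 'conf': 0.73}
{'box': [480.9, 388.2, 21.0, 11.2], 'conf': 0.47}
```

View pics/c5.png

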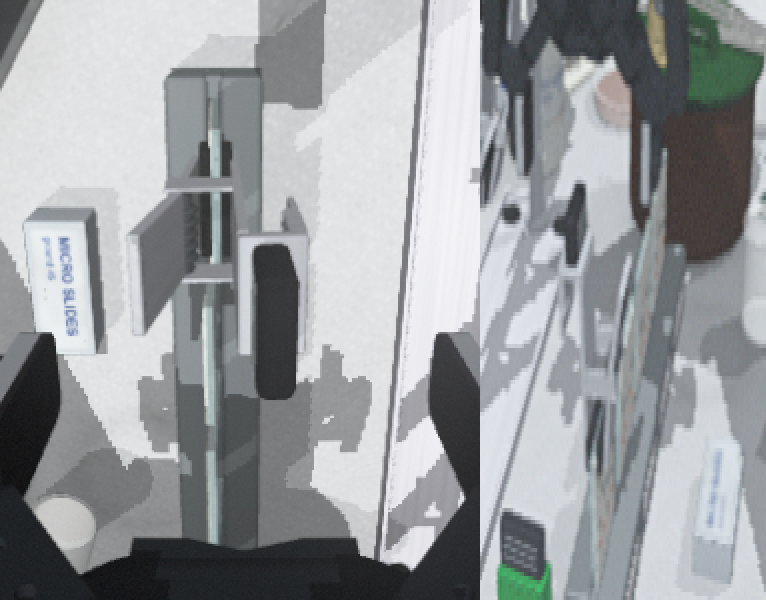

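The clip bites plate 1 and stands. Its tab is at raw (338,~275) in wrist and about (294,187) in side. I'll triangulate for the regrip.

Run:
```python
from h import *
np.set_printoptions(precision=4,suppress=True)
w=manip.snapshot("wrist");s=manip.snapshot("side")
print(tri(w,(338.5,280),s,(294,187)),[onz(w,(338.5,v),.22) for v in (240,299)])
for x in (.437,.441,.445,.449): print(x,proj(s,[[x,y,.22] for y in (-.138,-.172)]).round(1).tolist())
g=cv2.resize(s["img"][150:250,270:330],None,fx=6,fy=6,interpolation=3);cv2.imwrite("pics/s5.png",g[:,:,::-1])
```

```text
(array([ 0.4462, -0.1564,  0.2215]), np.float64(0.002414909902737835)) [array([ 0.4467, -0.136 ,  0.22  ]), array([ 0.4478, -0.1674,  0.22  ])]
0.437 [[295.7, 194.2], [301.1, 184.1]]
0.441 [[293.3, 193.9], [298.8, 183.8]]
0.445 [[290.9, 193.6], [296.5, 183.5]]
0.449 [[288.5, 193.3], [294.2, 183.2]]
```

View pics/s5.png

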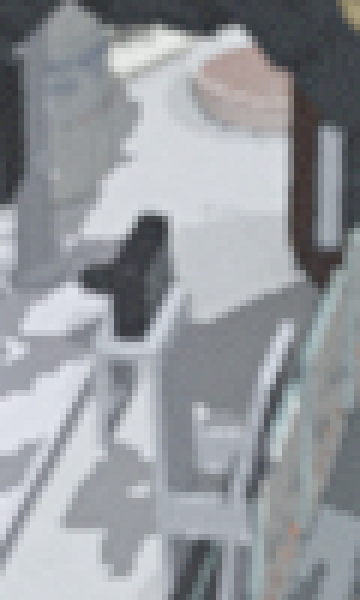

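Emit:
{"name": "servo_tool", "arguments": {"commands": [0,0,0,0.011,0,0,1,0,0.017,0,0,0,0,1,0,0,0.022,0,0,0,1,0,0,0,0,0,0,1,0,0,0,0,0,0,-1,0,0,0,0,0,0,-1,0,0,0,0,0,0,-1,0,0,0,0,0,0,-1,0,0,0,0,0,0,-1,0,0,0,0,0,0,-1,0,0,0,0,0,0,-1,0,0,0,0,0,0,-1], "force": 40}}

```text
t: 9.68
tcp_pos: [0.447, -0.1551, 0.2198]
tool_rot: [0.702, 0.712, -0.024, -0.024]
force: [0.4, -0.2, 0.3]
finger_gap: 0.105
gripper_force: 43.3
```

Emit:
{"name": "servo_tool", "arguments": {"commands": [0,-0.002,-0.02,0,0,0,-1,0,-0.002,-0.03,0,0,0,-1,0,-0.002,-0.03,0,0,0,-1,0,-0.002,-0.03,0,0,0,-1,0,-0.002,-0.03,0,0,0,-1,0,0,0,-0.006,0,0,-1,0,0,0,-0.005,0,0,-1,0.008,0.04,0,0,0,0,-1,0.008,0.06,0,0,0,0,-1,0.008,0.06,0,0,0,0,-1,0.008,0.06,0,0,0,0,-1,0,0.03,0,0,0,0,-1]}}

```text
t: 10.68
tcp_pos: [0.5739, -0.1364, 0.2894]
tool_rot: [0.701, 0.713, 0.001, 0.001]
force: [0.5, -0.0, -0.7]
finger_gap: 0.108
gripper_force: 42.9
```

Emit:
{"name": "servo_tool", "arguments": {"commands": [0,0,0,0,0,0,-1,0,0,0,0,0,0,-1,0,0,0,0,0,0,-1]}}

```text
t: 10.93
tcp_pos: [0.5696, -0.1367, 0.289]
tool_rot: [0.702, 0.712, -0.001, -0.001]
force: [-1.4, 0.7, -2.0]
finger_gap: 0.105
gripper_force: 42.9
```

Run:
```python
from h import *
np.set_printoptions(precision=4,suppress=True)
p,r,s=tool();print(p,r.as_matrix()[:,1],s["force"]);w=manip.snapshot("wrist")
a=cv2.resize(w["img"][60:400,230:430],None,fx=1.7,fy=1.7,interpolation=3)[:,:,::-1]
sd=manip.snapshot("side");b=cv2.resize(sd["img"][100:290,180:300],None,fx=3,fy=3.042,interpolation=3)[:,:,::-1]
cv2.imwrite("pics/c6.png",np.hstack([a,b[:578]]))
print(proj(w,[[.572,y,.215] for y in (-.09,-.12)]))
```

```text
[ 0.5696 -0.1367  0.289 ] [ 0.9999  0.015  -0.0029] [-1.449   0.658  -2.0248]
[[326.571  155.191 ]
 [325.6456 201.9914]]
```

View pics/c6.png

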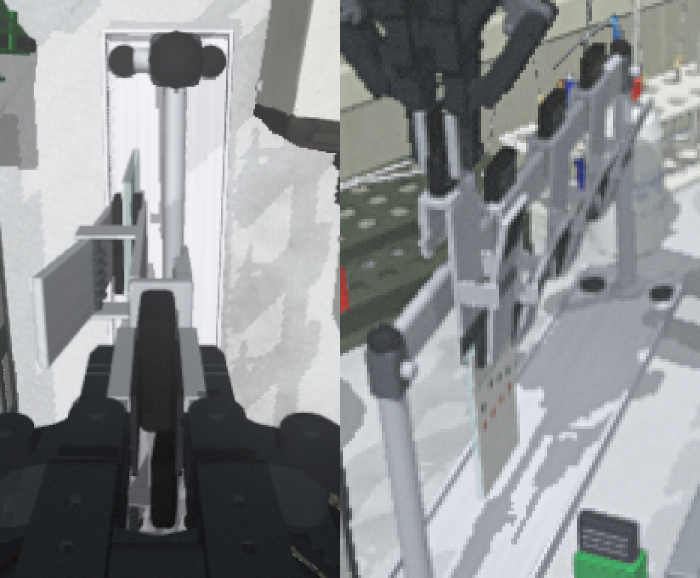

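Plate 1 hangs upright under the clip. The rail's centre is at raw (332,178), about 6 mm beyond the clip's origin, so I shift +5 mm and lower.

Emit:
{"name": "servo_tool", "arguments": {"commands": [0,0.01,0,0,0,0,-1,0,0,0,0,0,0,-1,0,0,0.025,0,0,0,-1,0,0,0.025,0,0,0,-1,0,0,0.02,0,0,0,-1,0,0,0.01,0,0,0,-1,0,0,0.008,0,0,0,-1,0,0,0,0,0,0,-1]}}

```text
t: 11.7
tcp_pos: [0.5761, -0.1371, 0.246]
tool_rot: [0.702, 0.712, -0.0, 0.0]
force: [-0.3, -0.9, -1.0]
finger_gap: 0.104
gripper_force: 42.9
```

Emit:
{"name": "servo_tool", "arguments": {"commands": [0,0,0.004,0,0,0,-1,0,0,0.004,0,0,0,-1,0,0,0,0,0,0,-1]}}

```text
t: 11.95
tcp_pos: [0.5765, -0.1372, 0.2456]
tool_rot: [0.702, 0.712, 0.0, 0.001]
force: [-5.0, 1.4, 15.1]
finger_gap: 0.104
gripper_force: 45.2
```

Run:
```python
from h import *
np.set_printoptions(precision=4,suppress=True)
p,r,s=tool();print(p,s["force"]);w=manip.snapshot("wrist")
sd=manip.snapshot("side")
a=cv2.resize(w["img"][60:260,250:390],None,fx=2.9,fy=2.9,interpolation=3)[:,:,::-1]
b=cv2.resize(sd["img"][140:240,190:260],None,fx=5,fy=5.8,interpolation=3)[:,:,::-1]
cv2.imwrite("pics/c7.png",np.hstack([a,b]))
```

```text
[ 0.5765 -0.1372  0.2456] [-4.9863  1.4243 15.1047]
```

View pics/c7.png

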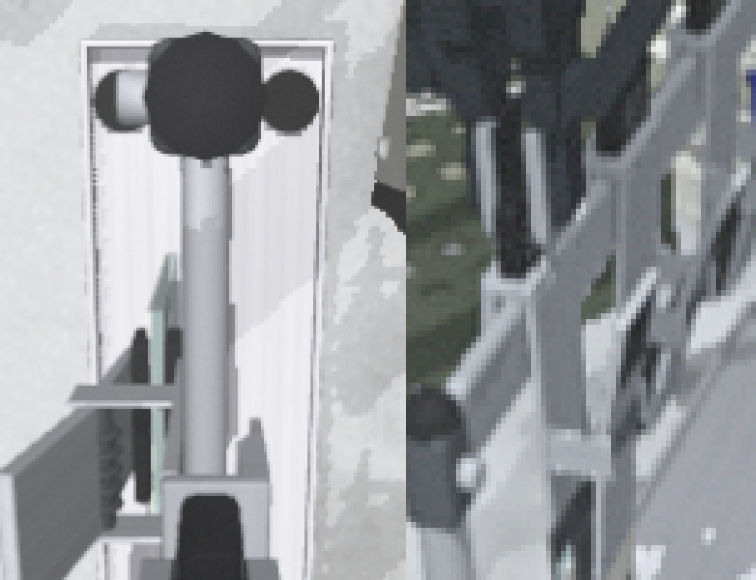

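Seated: 15 N contact, and the rail runs inside the hook. Releasing and going over to the second clip.

Emit:
{"name": "servo_tool", "arguments": {"commands": [0,0,-0.006,0,0,0,-1,0,0,0,0,0,0,-0.6,0,0,0,0,0,0,-0.2,0,0,0,0,0,0,0.2,0,0,-0.03,0,0,0,1,0,0,-0.04,0,0,0,1,0,0,-0.04,0,0,0,1,-0.05,-0.006,0,0,0,0,1,-0.05,-0.006,0,0,0,0,1,-0.05,-0.006,0,0,0,0,1,0,0,0,0,0,0,1,0,0,0,0,0,0,1]}}

```text
t: 13.05
tcp_pos: [0.5679, -0.2132, 0.299]
tool_rot: [0.703, 0.712, 0.0, -0.001]
force: [-0.0, 0.6, -0.7]
finger_gap: 1.0
gripper_force: 0.0
```

```bash
cat >> h.py <<'E'
def clips():
    np.set_printoptions(precision=4,suppress=True)
    p,r,s=tool();w=manip.snapshot("wrist");print("tcp",p,"t",s["t"])
    for d in manip.look_for(w,"clip1"):
        b=d["box"]; e=onz(w,(b[0]+b[2]/2,b[1]+b[3]),.244); print("w",np.array(b),round(d["conf"],2),"yc",e[1]+.017)
    t=manip.snapshot("top")
    for d in manip.look_for(t,"clip1"):
        b=d["box"]; print("t",np.array(b),round(d["conf"],2),onz(t,(b[0]+b[2]/2,b[1]+2.5),.24)[:2])
    return w,t
E
python3 - <<'E'
from h import *
w,t=clips()
save(manip.snapshot("side"),"s8",(170,90,180,190),3)
E
```

```text
tcp [ 0.5679 -0.2132  0.299 ] t 13.05
w [271.6 163.8  80.6  99.8] 0.89 yc -0.2133607858408454
w [279.2 258.9  67.5 116.5] 0.88 yc -0.30381585561738467
w [292.9 324.9  52.8  51.6] 0.86 yc -0.30479866355243684
w [279.1  69.6  78.1  62.2] 0.83 yc -0.1335327955702414
w [172.2   0.   79.3  30.3] 0.69 yc -0.08337600482896264
t [334.5 120.1  24.9  23.1] 0.79 [ 0.5728 -0.2989]
t [370.5 116.9  19.2  28.5] 0.64 [ 0.5821 -0.3717]
t [311.6 127.6   6.6  19.9] 0.6 [ 0.5541 -0.2291]
```

View pics/s8.png

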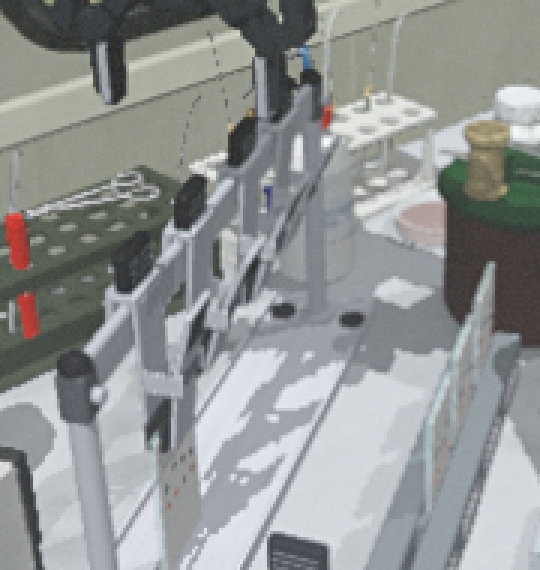

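Plate 1 hangs free on its clip, and the remaining clips and plates are in place. Clip 2's y matches the TCP, so I descend and squeeze.

Emit:
{"name": "servo_tool", "arguments": {"commands": [0,0.001,0.0384,0,0,0,1,0,0.001,0.0384,0,0,0,1,0,0,0.0384,0,0,0,1,0,0,0.0384,0,0,0,1,0,0,0.0384,0,0,0,1,0,0,0,0,0,0,1,0,0,0,0,0,0,-1,0,0,0,0,0,0,-1,0,0,0,0,0,0,-1,0,0,0,0,0,0,-1,0,0,0,0,0,0,-1,0,0,0,0,0,0,-1], "force": 30}}

```text
t: 14.3
tcp_pos: [0.5683, -0.2113, 0.2062]
tool_rot: [0.702, 0.713, -0.0, -0.001]
force: [-5.0, 2.0, 6.0]
finger_gap: 0.471
gripper_force: 29.2
```

Emit:
{"name": "servo_tool", "arguments": {"commands": [0,0,-0.034,0,0,0,-1,0,0,-0.034,0,0,0,-1,0,0,-0.032,0,0,0,-1,-0.0085,-0.0667,0,0,0,0,-1,-0.0085,-0.0667,0,0,0,0,-1,-0.0085,-0.0667,0,0,0,0,-1,-0.0085,-0.0667,0,0,0,0,-1,0,0,0,0.008,0,0,-1,0,0,0,0.008,0,0,-1,0,0.0053,0.0517,0,0,0,-1,0,0.0053,0.0517,0,0,0,-1,0,0,0,0,0,0,-1]}}

```text
t: 15.3
tcp_pos: [0.4349, -0.2299, 0.1999]
tool_rot: [0.701, 0.711, -0.036, -0.038]
force: [-1.1, 0.9, -1.1]
finger_gap: 0.441
gripper_force: 32.2
```

```bash
cat >> h.py <<'E'
def prof(n="w",rows=(165,172,178,190,194,198)):
    np.set_printoptions(precision=4,suppress=True,linewidth=200)
    p,r,s=tool();w=manip.snapshot("wrist");save(w,n)
    print(p,r.as_matrix()[:,1],"t",s["t"],"gap",s["finger_gap"],s["force"])
    g=cv2.cvtColor(w["img"],cv2.COLOR_RGB2GRAY)
    print("col",list(range(294,346,2)))
    for v in rows: print(v,g[v-1:v+2,294:346:2].mean(0).astype(int).tolist())
    for d in manip.look_for(w,"plate1"): print("pl",d["box"],round(d["conf"],2))
    return w,p,r
E
python3 - <<'E'
from h import *
w,p,r=prof("w9")
print(proj(w,[[.424,y,.106] for y in (-.20,-.23,-.26)]))
E
```

```text
[ 0.4349 -0.2299  0.1999] [ 0.9945  0.0151 -0.1039] t 15.3 gap 0.44137085679469573 [-1.1087  0.9117 -1.1016]
col [294, 296, 298, 300, 302, 304, 306, 308, 310, 312, 314, 316, 318, 320, 322, 324, 326, 328, 330, 332, 334, 336, 338, 340, 342, 344]
165 [225, 224, 224, 224, 170, 138, 149, 150, 150, 150, 150, 151, 150, 151, 151, 148, 133, 119, 97, 94, 123, 134, 135, 135, 135, 135]
172 [223, 222, 224, 223, 184, 137, 149, 149, 150, 150, 150, 149, 152, 156, 134, 130, 107, 103, 97, 96, 123, 134, 135, 134, 135, 135]
178 [225, 221, 223, 222, 180, 136, 149, 149, 149, 149, 150, 165, 205, 180, 180, 106, 104, 104, 97, 85, 123, 134, 134, 134, 134, 135]
190 [198, 155, 155, 171, 200, 133, 148, 148, 149, 149, 150, 149, 207, 180, 173, 89, 87, 98, 95, 100, 126, 133, 134, 134, 134, 134]
194 [156, 54, 55, 54, 120, 132, 148, 147, 149, 148, 150, 150, 207, 179, 114, 53, 53, 58, 97, 101, 127, 134, 133, 134, 134, 134]
198 [132, 54, 59, 58, 57, 117, 147, 147, 148, 148, 149, 149, 207, 179, 74, 55, 55, 62, 129, 111, 127, 133, 133, 133, 133, 135]
pl [494.5, 26.0, 95.6, 110.7] 0.97
pl [316.8, 339.2, 9.8, 34.6] 0.73
pl [315.7, 160.0, 16.7, 90.9] 0.61
pl [318.1, 262.2, 3.1, 74.4] 0.57
[[320.2867 174.4783]
 [319.7004 215.5655]
 [319.164  253.4006]]
```

Clip 2 leans only 0.05 in the grip: jaw mid col 312, plate col 319.5. I reduce the tool tilt, shift 4 mm in y, lower, bite and release.

Emit:
{"name": "servo_tool", "arguments": {"commands": [0.008,0,0,-0.0085,0,0,-1,0,0,0,0,0,0,-1,0,0.0018,0.018,0,0,0,-1,0,0,0.018,0,0,0,-1,0,0,0,0,0,0,-1,0,0,0,0,0,0,0.1,0,0,0,0,0,0,0.3,0,0,0,0,0,0,1,0,0,0,0,0,0,1,0,0,0,0,0,0,1,0,0,-0.045,0,0,0,1,0,0,-0.05,0,0,0,1]}}

```text
t: 16.4
tcp_pos: [0.4375, -0.2263, 0.2305]
tool_rot: [0.702, 0.712, -0.017, -0.019]
force: [0.0, -0.9, -0.5]
finger_gap: 0.998
gripper_force: 0.0
```

```bash
cat >> h.py <<'E'
def tab(n,z=.22):
    np.set_printoptions(precision=4,suppress=True,linewidth=200)
    p,r,s=tool();w=manip.snapshot("wrist");save(w,n)
    print(p,r.as_matrix()[:,1],"t",s["t"],s["force"])
    hsv=cv2.cvtColor(w["img"],cv2.COLOR_RGB2HSV); m=(hsv[:,:,2]<60)[200:330,280:400].astype(np.uint8)
    k,l,st,c=cv2.connectedComponentsWithStats(m)
    for i in range(1,k):
        if st[i,4]>300:
            x,y,ww,h,a=st[i]; x+=280;y+=200; print("dark",x,y,ww,h,a)
            print(" tab top z%.3f:"%z,onz(w,(x+ww/2,y+h),z),onz(w,(x+ww/2,y+h-20),z))
    sd=manip.snapshot("side");save(sd,n+"s");print([ (np.array(d["box"]),d["conf"]) for d in manip.look_for(sd,"clip1")])
    return w,sd
E
python3 - <<'E'
from h import *
w,sd=tab("w10")
for x in (.438,.446,.450): print(x,proj(sd,[[x,y,.22] for y in (-.213,-.247)]).round(1).tolist())
g=cv2.cvtColor(w["img"],cv2.COLOR_RGB2GRAY)
print(g[250:300:8,310:370:3].astype(int).tolist())
E
```

```text
[ 0.4375 -0.2263  0.2305] [ 0.9986  0.0148 -0.0503] t 16.4 [ 0.0053 -0.9051 -0.5251]
dark 333 232 21 77 1472
 tab top z0.220: [ 0.4482 -0.2435  0.22  ] [ 0.4478 -0.2322  0.22  ]
[(array([248.8, 265.3,  32.2,  68.2]), 0.94), (array([206.8, 166.3,  34.9,  74.4]), 0.93), (array([257.6, 120.5,  16. ,  48.3]), 0.76), (array([241. , 130.2,  28.4,  61.7]), 0.65), (array([295.2, 165.8,  32.7,  70.1]), 0.57)]
0.438 [[306.6, 172.7], [311.2, 164.1]]
0.446 [[302.2, 172.1], [306.9, 163.5]]
0.45 [[299.9, 171.9], [304.8, 163.3]]
[[98, 127, 124, 91, 76, 110, 209, 174, 47, 52, 52, 53, 56, 55, 56, 170, 187, 193, 203, 202], [172, 169, 108, 88, 93, 123, 209, 186, 47, 54, 53, 54, 55, 54, 52, 169, 182, 199, 204, 198], [156, 176, 111, 88, 105, 123, 208, 164, 47, 52, 54, 53, 52, 53, 52, 185, 174, 198, 200, 198], [185, 177, 114, 83, 108, 137, 207, 155, 47, 51, 53, 54, 51, 52, 53, 182, 174, 200, 201, 199], [183, 177, 121, 93, 124, 149, 207, 173, 46, 48, 50, 48, 49, 51, 48, 203, 171, 202, 198, 221], [160, 176, 122, 116, 110, 125, 125, 129, 45, 49, 50, 49, 51, 50, 46, 203, 221, 218, 222, 223], [120, 182, 131, 105, 109, 124, 126, 124, 43, 47, 47, 48, 47, 48, 42, 143, 144, 144, 146, 147]]
```

Emit:
{"name": "servo_tool", "arguments": {"commands": [0,0,0,0.003,0,0,1,0,0.0216,0,0,0,0,1,0,0,0.013,0,0,0,1,0,0,0.013,0,0,0,1,0,0,0,0,0,0,-1,0,0,0,0,0,0,-1,0,0,0,0,0,0,-1,0,0,0,0,0,0,-1,0,0,0,0,0,0,-1,0,0,0,0,0,0,-1,0,0,0,0,0,0,-1,0,0,0,0,0,0,-1], "force": 40}}

```text
t: 17.55
tcp_pos: [0.4485, -0.227, 0.2178]
tool_rot: [0.702, 0.712, -0.023, -0.023]
force: [0.5, -0.5, 1.5]
finger_gap: 0.105
gripper_force: 43.0
```

Emit:
{"name": "servo_tool", "arguments": {"commands": [0,-0.002,-0.02,0,0,0,-1,0,-0.002,-0.03,0,0,0,-1,0,-0.002,-0.03,0,0,0,-1,0,-0.002,-0.03,0,0,0,-1,0,-0.002,-0.032,0,0,0,-1,0,0,0,-0.005,0,0,-1,0,0,0,-0.005,0,0,-1,0.005,0.04,0,0,0,0,-1,0.005,0.06,0,0,0,0,-1,0.005,0.06,0,0,0,0,-1,0.005,0.06,0,0,0,0,-1,0,0.041,0,0,0,0,-1]}}

```text
t: 18.55
tcp_pos: [0.58, -0.2144, 0.2888]
tool_rot: [0.701, 0.713, -0.001, -0.001]
force: [-10.4, -2.1, 2.7]
finger_gap: 0.104
gripper_force: 44.0
```

Emit:
{"name": "servo_tool", "arguments": {"commands": [0,0,0,0,0,0,-1,0,0,0,0,0,0,-1,0,0,0,0,0,0,-1,0,0,0,0,0,0,-1]}}

```text
t: 18.88
tcp_pos: [0.5773, -0.215, 0.2885]
tool_rot: [0.702, 0.712, -0.001, -0.001]
force: [-0.2, -0.6, -2.0]
finger_gap: 0.105
gripper_force: 42.6
```

```bash
cat >> h.py <<'E'
def rail(n,y):
    np.set_printoptions(precision=4,suppress=True,linewidth=200)
    p,r,s=tool();w=manip.snapshot("wrist");save(w,n);sd=manip.snapshot("side");save(sd,n+"s")
    print(p,r.as_matrix()[:,1],"t",s["t"],s["force"],s["finger_gap"])
    g=cv2.cvtColor(w["img"],cv2.COLOR_RGB2GRAY)
    for yy in y:
        u,v=proj(w,[[p[0]+.004,yy,.215]])[0]; v=int(round(v)); print("y",yy,"row",v,"col of tcp.x+4mm",round(u,1))
        print(list(range(306,352,2)));print(g[v-1:v+2,306:352:2].mean(0).astype(int).tolist())
    return w
E
python3 - <<'E'
from h import *
w=rail("w11",(-.165,-.175,-.185))
for d in manip.look_for(w,"plate1"): print("pl",d["box"],round(d["conf"],2))
E
```

```text
[ 0.5773 -0.215   0.2885] [ 0.9999  0.0142 -0.0028] t 18.8833 [-0.1999 -0.5714 -2.0485] 0.10537253351023637
y -0.165 row 150 col of tcp.x+4mm 329.2
[306, 308, 310, 312, 314, 316, 318, 320, 322, 324, 326, 328, 330, 332, 334, 336, 338, 340, 342, 344, 346, 348, 350]
[216, 181, 177, 178, 161, 140, 151, 155, 146, 138, 124, 231, 246, 247, 247, 248, 242, 233, 235, 234, 233, 238, 235]
y -0.175 row 166 col of tcp.x+4mm 328.8
[306, 308, 310, 312, 314, 316, 318, 320, 322, 324, 326, 328, 330, 332, 334, 336, 338, 340, 342, 344, 346, 348, 350]
[143, 137, 164, 178, 175, 179, 216, 224, 217, 200, 167, 231, 246, 246, 247, 247, 247, 245, 245, 244, 245, 248, 246]
y -0.185 row 182 col of tcp.x+4mm 328.5
[306, 308, 310, 312, 314, 316, 318, 320, 322, 324, 326, 328, 330, 332, 334, 336, 338, 340, 342, 344, 346, 348, 350]
[84, 69, 69, 146, 190, 180, 216, 225, 216, 199, 166, 230, 212, 175, 235, 247, 247, 244, 243, 244, 246, 247, 247]
pl [183.5, 270.9, 28.6, 54.2] 0.72
pl [303.7, 64.1, 7.7, 71.0] 0.72
pl [174.6, 215.8, 30.0, 73.4] 0.6
pl [298.6, 152.0, 13.7, 88.5] 0.56
```

Emit:
{"name": "servo_tool", "arguments": {"commands": [0,-0.004,0,0,0,0,-1,0,0,0,0,0,0,-1,0,0,0.025,0,0,0,-1,0,0,0.025,0,0,0,-1,0,0,0.02,0,0,0,-1,0,0,0.01,0,0,0,-1,0,0,0.007,0,0,0,-1,0,0,0.003,0,0,0,-1,0,0,0,0,0,0,-1]}}

```text
t: 19.78
tcp_pos: [0.5762, -0.215, 0.2445]
tool_rot: [0.702, 0.712, -0.001, -0.001]
force: [-1.5, 0.9, 2.8]
finger_gap: 0.104
gripper_force: 43.2
```

Emit:
{"name": "servo_tool", "arguments": {"commands": [0,0,0.004,0,0,0,-1,0,0,0.003,0,0,0,-1,0,0,0,0,0,0,-1]}}

```text
t: 20.03
tcp_pos: [0.5762, -0.215, 0.2444]
tool_rot: [0.702, 0.713, -0.001, 0.0]
force: [-6.0, 3.3, 18.7]
finger_gap: 0.106
gripper_force: 45.3
```

Emit:
{"name": "servo_tool", "arguments": {"commands": [0,0,-0.006,0,0,0,-1,0,0,0,0,0,0,-0.6,0,0,0,0,0,0,-0.2,0,0,0,0,0,0,0.2,0,0,-0.03,0,0,0,1,0,0,-0.04,0,0,0,1,0,0,-0.04,0,0,0,1,-0.0445,-0.004,0,0,0,0,1,-0.0445,-0.004,0,0,0,0,1,-0.0445,-0.004,0,0,0,0,1,-0.0445,-0.004,0,0,0,0,1,0,0,0,0,0,0,1]}}

```text
t: 21.03
tcp_pos: [0.5693, -0.3086, 0.2969]
tool_rot: [0.703, 0.711, -0.002, -0.0]
force: [0.5, -0.2, -0.2]
finger_gap: 0.999
gripper_force: 0.0
```

Run:
```python
from h import *
w,t=clips();save(w,"w12");sd=manip.snapshot("side");save(sd,"s12")
for q in("clip1","plate1"):print([(np.array(d["box"]),d["conf"]) for d in manip.look_for(sd,q)])
```

```text
tcp [ 0.5693 -0.3086  0.2969] t 21.0333
w [269.4  38.1  85.7  72.6] 0.97 yc -0.21793431015227865
w [269.1 160.7  82.8  95.8] 0.91 yc -0.30292842620900623
w [280.8 246.8  69.1 113.4] 0.69 yc -0.38346148883524106
w [111.2  63.3  45.7  73. ] 0.42 yc -0.23159966314754044
w [313.9   0.   17.2   5.6] 0.38 yc -0.16813631035951276
t [368.4 119.5  24.8  24. ] 0.85 [ 0.5762 -0.3733]
[(array([223.6, 146.5,  31.8,  69. ]), 0.95), (array([248. , 264.9,  32.2,  70.1]), 0.93), (array([241.8, 128.3,  30.2,  66.1]), 0.87), (array([207.7, 166.8,  31.4,  73.1]), 0.71), (array([255.6, 113.5,  27.2,  54.4]), 0.65)]
[(array([222.8, 233. ,  14.3,  47.7]), 0.74), (array([318.1, 194.3,   8.6,  41.2]), 0.59), (array([232.9, 211.7,   9.4,  35.9]), 0.58), (array([327.2, 177.8,   8.5,  37.1]), 0.53), (array([235. , 169.6,  22.4,  43.8]), 0.44)]
```

Emit:
{"name": "servo_tool", "arguments": {"commands": [0.009,0,0.0376,0,0,0,1,0,0,0.0376,0,0,0,1,0,0,0.0376,0,0,0,1,0,0,0.0376,0,0,0,1,0,0,0.0376,0,0,0,1,0,0,0,0,0,0,1,0,0,0,0,0,0,-1,0,0,0,0,0,0,-1,0,0,0,0,0,0,-1,0,0,0,0,0,0,-1,0,0,0,0,0,0,-1,0,0,0,0,0,0,-1], "force": 30}}

```text
t: 22.38
tcp_pos: [0.5694, -0.2992, 0.2067]
tool_rot: [0.702, 0.713, -0.001, -0.001]
force: [-2.6, 2.3, 6.6]
finger_gap: 0.468
gripper_force: 29.9
```

Emit:
{"name": "servo_tool", "arguments": {"commands": [0,0,-0.034,0,0,0,-1,0,0,-0.034,0,0,0,-1,0,0,-0.032,0,0,0,-1,0,-0.0673,0,0,0,0,-1,0,-0.0673,0,0,0,0,-1,0,-0.0673,0,0,0,0,-1,0,-0.0673,0,0,0,0,-1,0,0,0,0.008,0,0,-1,0,0.0026,0.05,0,0,0,-1,0,0.0026,0.05,0,0,0,-1,0,0,0,0,0,0,-1,0,0,0,0,0,0,-1]}}

```text
t: 23.38
tcp_pos: [0.4348, -0.3015, 0.2045]
tool_rot: [0.702, 0.712, -0.019, -0.019]
force: [-0.2, 0.1, -1.0]
finger_gap: 0.444
gripper_force: 32.7
```

Run:
```python
from h import *
w,p,r=prof("w13",(160,168,174,180,186,190,194,198))
print(proj(w,[[.4243,y,.106] for y in (-.275,-.305,-.335)]))
```

```text
[ 0.4348 -0.3015  0.2045] [ 0.9984  0.015  -0.0538] t 23.3833 gap 0.44373002264529016 [-0.1764  0.0882 -1.0361]
col [294, 296, 298, 300, 302, 304, 306, 308, 310, 312, 314, 316, 318, 320, 322, 324, 326, 328, 330, 332, 334, 336, 338, 340, 342, 344]
160 [188, 128, 147, 146, 148, 147, 148, 148, 148, 147, 145, 123, 114, 131, 121, 90, 115, 131, 132, 132, 132, 132, 132, 132, 133, 132]
168 [194, 125, 146, 147, 148, 147, 147, 147, 146, 146, 146, 151, 129, 127, 91, 84, 115, 132, 131, 132, 131, 131, 132, 131, 132, 132]
174 [218, 123, 145, 146, 147, 147, 147, 146, 146, 147, 154, 130, 126, 102, 90, 84, 114, 130, 131, 131, 131, 131, 132, 131, 131, 131]
180 [216, 126, 143, 146, 146, 147, 147, 145, 146, 215, 186, 169, 129, 96, 90, 80, 115, 130, 131, 131, 131, 131, 131, 131, 131, 129]
186 [216, 120, 142, 145, 147, 147, 146, 146, 146, 203, 186, 172, 132, 96, 90, 76, 115, 130, 130, 130, 130, 129, 130, 130, 131, 127]
190 [214, 127, 142, 144, 145, 146, 146, 147, 145, 203, 187, 172, 132, 96, 89, 77, 115, 129, 130, 129, 131, 130, 131, 130, 130, 128]
194 [214, 127, 122, 116, 134, 146, 145, 146, 145, 203, 188, 172, 132, 96, 88, 75, 109, 123, 128, 129, 130, 130, 129, 129, 129, 126]
198 [212, 97, 52, 52, 53, 133, 145, 145, 144, 203, 188, 171, 131, 96, 89, 60, 52, 51, 73, 130, 129, 129, 130, 130, 130, 125]
pl [312.4, 159.2, 13.8, 97.3] 0.84
pl [499.5, 49.3, 82.7, 104.2] 0.75
pl [312.1, 239.7, 10.1, 96.2] 0.63
[[314.3314 177.3823]
 [313.9993 217.4485]
 [313.7061 254.3821]]
```

Plate 3 is centred between the jaws (plate col 314, jaw mid 313). I lower and bite 2 mm shallower than before, then release.

Emit:
{"name": "servo_tool", "arguments": {"commands": [0.002,0.002,0.02,0,0,0,-1,0,0,0.0195,0,0,0,-1,0,0,0,0,0,0,-1,0,0,0,0,0,0,0.1,0,0,0,0,0,0,0.3,0,0,0,0,0,0,1,0,0,0,0,0,0,1,0,0,0,0,0,0,1,0,0,-0.045,0,0,0,1,0,0,-0.05,0,0,0,1,0,0,0,0,0,0,1]}}

```text
t: 24.4
tcp_pos: [0.4396, -0.3027, 0.2361]
tool_rot: [0.702, 0.712, -0.019, -0.014]
force: [0.7, -0.6, 0.3]
finger_gap: 0.998
gripper_force: 0.0
```

Run:
```python
from h import *
w,sd=tab("w14")
```

```text
[ 0.4396 -0.3027  0.2361] [ 0.9988  0.0148 -0.0467] t 24.4 [ 0.6925 -0.6397  0.2969]
dark 280 229 81 101 3614
 tab top z0.220: [ 0.4391 -0.3381  0.22  ] [ 0.4389 -0.3254  0.22  ]
[(array([254.9, 115.7,  25.7,  59.7]), 0.93), (array([249.1, 267.4,  31.6,  64.3]), 0.9), (array([307.9, 147.7,  27.3,  61.6]), 0.83), (array([204.4, 166.4,  34.5,  75.6]), 0.83), (array([224.8, 145.9,  31.9,  73.5]), 0.7), (array([180. , 114.6, 117. , 211.7]), 0.3)]
```

Run:
```python
from h import *
w=manip.snapshot("wrist");v=cv2.cvtColor(w["img"],cv2.COLOR_RGB2HSV)[:,:,2]
for r in range(228,332,6): print(r,v[r,300:372:3].tolist())
for c in (343,):
  for r in (298,302,306): print(onz(w,(c,r),.222))
```

```text
228 [103, 94, 76, 84, 61, 55, 172, 179, 57, 92, 170, 135, 124, 131, 113, 181, 180, 133, 129, 137, 137, 192, 201, 224]
234 [103, 89, 74, 111, 71, 53, 183, 164, 55, 94, 210, 212, 212, 183, 175, 173, 171, 190, 194, 194, 190, 175, 221, 223]
240 [103, 94, 72, 118, 113, 121, 168, 144, 114, 107, 209, 211, 50, 50, 50, 49, 52, 52, 169, 195, 189, 186, 222, 223]
246 [99, 119, 136, 137, 135, 138, 138, 139, 140, 113, 210, 211, 47, 47, 50, 51, 51, 51, 51, 193, 188, 213, 223, 223]
252 [138, 147, 147, 99, 97, 126, 130, 92, 77, 95, 210, 212, 61, 46, 48, 50, 49, 50, 53, 179, 190, 190, 200, 196]
258 [139, 148, 146, 96, 100, 131, 109, 89, 114, 124, 211, 212, 73, 50, 51, 52, 52, 52, 53, 134, 191, 184, 202, 198]
264 [138, 145, 146, 98, 155, 180, 124, 106, 117, 109, 210, 213, 73, 51, 52, 53, 52, 53, 53, 172, 190, 192, 201, 200]
270 [136, 146, 146, 96, 174, 181, 124, 86, 116, 114, 211, 212, 58, 48, 52, 51, 51, 52, 50, 171, 185, 201, 199, 203]
276 [133, 146, 143, 95, 161, 181, 124, 81, 114, 121, 211, 188, 59, 48, 50, 51, 50, 53, 48, 175, 177, 198, 201, 201]
282 [133, 143, 144, 143, 159, 179, 123, 84, 114, 11
[... 355 characters left out ...]
109, 38, 41, 45, 46, 44, 44, 42, 116, 118, 117, 116, 120]
306 [39, 38, 40, 38, 38, 177, 100, 40, 40, 38, 39, 39, 38, 39, 43, 43, 43, 43, 37, 117, 115, 115, 116, 118]
312 [37, 36, 38, 37, 39, 162, 94, 36, 37, 38, 38, 39, 37, 38, 37, 40, 37, 79, 111, 113, 114, 117, 114, 116]
318 [34, 36, 39, 34, 35, 42, 36, 38, 36, 40, 38, 38, 37, 40, 39, 41, 39, 39, 49, 109, 113, 113, 116, 114]
324 [45, 47, 46, 46, 45, 43, 43, 41, 40, 37, 37, 37, 34, 36, 38, 36, 39, 40, 39, 45, 89, 106, 112, 130]
330 [35, 34, 35, 37, 38, 37, 39, 39, 37, 41, 43, 44, 38, 39, 34, 38, 40, 38, 38, 41, 42, 85, 113, 116]
[ 0.44733899 -0.31092514  0.222     ]
[ 0.44742486 -0.31319348  0.222     ]
[ 0.44751186 -0.31548606  0.222     ]
```

Run:
```python
from h import *
w=manip.snapshot("wrist");g=cv2.cvtColor(w["img"],cv2.COLOR_RGB2GRAY);p,r,s=tool();print(p)
for a in range(130,240,4): print(a,g[a,300:342:2].tolist())
for y in (-.276,-.284,-.328,-.336): print(y,proj(w,[[.4243,y,.106],[.4243,y,.094]]).round(1).tolist())
```

```text
[ 0.43664039 -0.30001553  0.23091555]
130 [152, 152, 153, 153, 153, 152, 152, 153, 128, 75, 83, 130, 120, 146, 152, 151, 150, 152, 151, 151, 153]
134 [151, 151, 151, 153, 154, 154, 153, 152, 126, 75, 83, 130, 122, 145, 153, 152, 151, 152, 152, 152, 151]
138 [152, 152, 152, 153, 153, 152, 151, 152, 126, 74, 81, 125, 116, 146, 151, 151, 150, 152, 152, 152, 149]
142 [151, 152, 152, 152, 152, 153, 151, 152, 127, 101, 113, 112, 117, 146, 150, 153, 152, 151, 150, 137, 137]
146 [151, 151, 152, 152, 152, 151, 152, 152, 127, 133, 143, 146, 120, 145, 152, 151, 136, 137, 136, 135, 137]
150 [151, 152, 151, 153, 153, 151, 153, 151, 128, 131, 144, 144, 119, 141, 139, 137, 135, 136, 137, 136, 136]
154 [151, 152, 154, 153, 151, 151, 151, 151, 129, 129, 146, 136, 107, 130, 137, 136, 137, 135, 135, 135, 134]
158 [151, 152, 153, 153, 153, 151, 152, 150, 128, 97, 134, 123, 101, 129, 135, 134, 136, 136, 135, 135, 135]
162 [152, 151, 151, 152, 152, 152, 150, 151, 128, 122, 130, 122, 102, 130, 135, 135, 136, 136, 135, 136, 136]
166 [150, 150, 151, 150, 152, 150, 150, 151, 128, 140, 128, 120, 100, 130, 135,
[... 1361 characters left out ...]
 55, 52, 108, 137, 136, 96, 132, 131, 131]
222 [100, 102, 89, 81, 70, 77, 68, 47, 52, 186, 173, 152, 57, 55, 109, 136, 134, 98, 130, 130, 130]
226 [101, 101, 81, 71, 70, 63, 69, 48, 55, 187, 174, 150, 55, 57, 102, 136, 134, 107, 130, 129, 129]
230 [101, 100, 83, 73, 64, 87, 96, 48, 53, 193, 176, 134, 53, 53, 116, 150, 138, 128, 121, 129, 130]
234 [101, 97, 89, 80, 69, 127, 77, 44, 54, 193, 176, 134, 52, 55, 91, 196, 204, 203, 204, 202, 196]
238 [97, 98, 80, 72, 71, 89, 97, 93, 89, 216, 176, 133, 74, 79, 93, 197, 205, 207, 159, 45, 46]
-0.276 [[314.4, 172.2], [315.5, 168.9]]
-0.284 [[314.3, 182.1], [315.4, 178.5]]
-0.328 [[313.9, 233.5], [315.0, 227.9]]
-0.336 [[313.8, 242.3], [314.9, 236.4]]
```

Emit:
{"name": "servo_tool", "arguments": {"commands": [0,0,0,0.003,0,0,1,-0.008,0.024,0,0,0,0,1,0,0,0.011,0,0,0,1,0,0,0.011,0,0,0,1,0,0,0,0,0,0,-1,0,0,0,0,0,0,-1,0,0,0,0,0,0,-1,0,0,0,0,0,0,-1,0,0,0,0,0,0,-1,0,0,0,0,0,0,-1,0,0,0,0,0,0,-1,0,0,0,0,0,0,-1], "force": 40}}

```text
t: 25.65
tcp_pos: [0.449, -0.3045, 0.2203]
tool_rot: [0.701, 0.712, -0.025, -0.025]
force: [1.7, 0.7, 0.5]
finger_gap: 0.105
gripper_force: 43.3
```

Emit:
{"name": "servo_tool", "arguments": {"commands": [0,-0.002,-0.02,0,0,0,-1,0,-0.002,-0.03,0,0,0,-1,0,-0.002,-0.03,0,0,0,-1,0,-0.002,-0.03,0,0,0,-1,0,-0.002,-0.032,0,0,0,-1,0,0,0,-0.006,0,0,-1,0,0,0,-0.005,0,0,-1,0,0.04,0,0,0,0,-1,0,0.06,0,0,0,0,-1,0,0.06,0,0,0,0,-1,0,0.06,0,0,0,0,-1,0,0.039,0,0,0,0,-1]}}

```text
t: 26.65
tcp_pos: [0.5801, -0.3023, 0.2912]
tool_rot: [0.701, 0.713, -0.001, -0.001]
force: [-4.3, -2.1, 2.3]
finger_gap: 0.105
gripper_force: 43.1
```

Emit:
{"name": "servo_tool", "arguments": {"commands": [0,0,0,0,0,0,-1,0,0,0,0,0,0,-1,0,0,0,0,0,0,-1,0,0,0,0,0,0,-1]}}

```text
t: 26.98
tcp_pos: [0.5769, -0.3024, 0.2908]
tool_rot: [0.702, 0.712, -0.001, -0.001]
force: [-0.1, -0.8, -0.9]
finger_gap: 0.104
gripper_force: 42.6
```

Run:
```python
from h import *
w=rail("w15",(-.252,-.262,-.272))
for d in manip.look_for(w,"plate1"): print("pl",d["box"],round(d["conf"],2))
```

```text
[ 0.5769 -0.3024  0.2908] [ 0.9999  0.0142 -0.0035] t 26.9833 [-0.1395 -0.8108 -0.9301] 0.10441270539324111
y -0.252 row 149 col of tcp.x+4mm 329.2
[306, 308, 310, 312, 314, 316, 318, 320, 322, 324, 326, 328, 330, 332, 334, 336, 338, 340, 342, 344, 346, 348, 350]
[209, 223, 219, 185, 184, 178, 167, 214, 228, 224, 214, 187, 146, 182, 250, 250, 249, 243, 239, 237, 239, 241, 242]
y -0.262 row 165 col of tcp.x+4mm 328.9
[306, 308, 310, 312, 314, 316, 318, 320, 322, 324, 326, 328, 330, 332, 334, 336, 338, 340, 342, 344, 346, 348, 350]
[133, 140, 162, 184, 185, 181, 166, 214, 228, 225, 214, 186, 216, 250, 238, 246, 251, 251, 249, 248, 249, 251, 250]
y -0.272 row 180 col of tcp.x+4mm 328.5
[306, 308, 310, 312, 314, 316, 318, 320, 322, 324, 326, 328, 330, 332, 334, 336, 338, 340, 342, 344, 346, 348, 350]
[103, 73, 72, 153, 179, 182, 172, 213, 230, 224, 212, 184, 152, 182, 180, 249, 251, 250, 248, 249, 249, 251, 250]
pl [173.6, 207.8, 31.6, 70.9] 0.91
pl [307.8, 1.2, 9.4, 39.3] 0.56
pl [302.4, 146.8, 8.6, 97.1] 0.55
```

Emit:
{"name": "servo_tool", "arguments": {"commands": [0,-0.002,0,0,0,0,-1,0,0,0,0,0,0,-1,0,0,0.025,0,0,0,-1,0,0,0.025,0,0,0,-1,0,0,0.02,0,0,0,-1,0,0,0.01,0,0,0,-1,0,0,0.008,0,0,0,-1,0,0,0.006,0,0,0,-1,0,0,0.004,0,0,0,-1,0,0,0,0,0,0,-1]}}

```text
t: 27.97
tcp_pos: [0.5773, -0.3025, 0.2459]
tool_rot: [0.702, 0.712, -0.001, 0.0]
force: [-4.0, 2.6, 13.1]
finger_gap: 0.106
gripper_force: 44.7
```

Emit:
{"name": "servo_tool", "arguments": {"commands": [0,0,-0.006,0,0,0,-1,0,0,0,0,0,0,-0.6,0,0,0,0,0,0,-0.2,0,0,0,0,0,0,0.2,0,0,-0.03,0,0,0,1,0,0,-0.04,0,0,0,1,0,0,-0.04,0,0,0,1,-0.04,-0.004,0,0,0,0,1,-0.04,-0.004,0,0,0,0,1,-0.04,-0.004,0,0,0,0,1,-0.04,-0.004,0,0,0,0,1,0,0,0,0,0,0,1]}}

```text
t: 28.97
tcp_pos: [0.5695, -0.3867, 0.2989]
tool_rot: [0.703, 0.711, -0.002, -0.0]
force: [0.3, -0.5, -0.0]
finger_gap: 1.001
gripper_force: 0.0
```

Run:
```python
from h import *
w,t=clips();save(w,"w16");sd=manip.snapshot("side");save(sd,"s16")
for q in("clip1","plate1"):print([(np.array(d["box"]),d["conf"]) for d in manip.look_for(sd,q)])
```

```text
tcp [ 0.5695 -0.3867  0.2989] t 28.9667
w [275.  157.3  77.4  98.7] 0.66 yc -0.3817443400203139
w [271.7  59.8  85.1  65.3] 0.64 yc -0.30365681334833594
w [271.9 157.   58.   71.2] 0.32 yc -0.3634598022483346
[(array([248. , 263.9,  32.9,  70.1]), 0.95), (array([257.9, 115.5,  23.1,  53.3]), 0.94), (array([222.5, 149.3,  32.5,  66.2]), 0.59), (array([208.5, 167.7,  28.9,  69.5]), 0.57), (array([218.9, 230.9,  20.9,  48.4]), 0.47), (array([222.5, 189. ,  18.1,  49.5]), 0.44)]
[(array([220.2, 233.7,  19.7,  47.2]), 0.88), (array([244.3, 193.2,  15.5,  35. ]), 0.73), (array([234.3, 209.1,   7.9,  38.9]), 0.73), (array([328.3, 180.6,   8.6,  34.7]), 0.63), (array([235.3, 169.3,  23.5,  44.2]), 0.36)]
```

Emit:
{"name": "servo_tool", "arguments": {"commands": [0.007,0,0.0384,0,0,0,1,0,0.001,0.0384,0,0,0,1,0,0,0.0384,0,0,0,1,0,0,0.0384,0,0,0,1,0,0,0.0384,0,0,0,1,0,0,0,0,0,0,1,0,0,0,0,0,0,-1,0,0,0,0,0,0,-1,0,0,0,0,0,0,-1,0,0,0,0,0,0,-1,0,0,0,0,0,0,-1,0,0,0,0,0,0,-1], "force": 30}}

```text
t: 30.32
tcp_pos: [0.5704, -0.3792, 0.2078]
tool_rot: [0.702, 0.713, -0.001, -0.0]
force: [-4.3, 2.0, 5.6]
finger_gap: 0.469
gripper_force: 29.9
```

Emit:
{"name": "servo_tool", "arguments": {"commands": [0,0,-0.034,0,0,0,-1,0,0,-0.034,0,0,0,-1,0,0,-0.032,0,0,0,-1,0.0015,-0.0676,0,0,0,0,-1,0.0015,-0.0676,0,0,0,0,-1,0.0015,-0.0676,0,0,0,0,-1,0.0015,-0.0676,0,0,0,0,-1,0,0,0,0.008,0,0,-1,0,0.0026,0.05,0,0,0,-1,0,0.0026,0.05,0,0,0,-1,0,0,0,0,0,0,-1,0,0,0,0,0,0,-1]}}

```text
t: 31.32
tcp_pos: [0.4354, -0.378, 0.2047]
tool_rot: [0.702, 0.712, -0.019, -0.019]
force: [-0.8, -1.1, -0.6]
finger_gap: 0.444
gripper_force: 32.2
```

Run:
```python
from h import *
w,p,r=prof("w17",(160,168,172,176,180,184,188,190,192,194,196,198,200))
print(proj(w,[[.425,y,.106] for y in (-.351,-.381,-.411)]))
```

```text
[ 0.4354 -0.378   0.2047] [ 0.9984  0.015  -0.0536] t 31.3167 gap 0.44448701055341994 [-0.8118 -1.0913 -0.6216]
col [294, 296, 298, 300, 302, 304, 306, 308, 310, 312, 314, 316, 318, 320, 322, 324, 326, 328, 330, 332, 334, 336, 338, 340, 342, 344]
160 [224, 126, 148, 151, 152, 152, 151, 151, 150, 150, 149, 135, 90, 141, 127, 101, 114, 132, 133, 134, 134, 134, 134, 135, 135, 135]
168 [225, 126, 148, 150, 151, 151, 150, 150, 149, 150, 149, 144, 145, 133, 106, 88, 115, 131, 133, 134, 133, 133, 133, 132, 133, 134]
172 [223, 137, 147, 150, 150, 150, 151, 150, 148, 149, 150, 157, 133, 130, 94, 84, 114, 131, 132, 132, 132, 133, 133, 134, 133, 134]
176 [223, 140, 148, 150, 150, 149, 150, 149, 148, 148, 160, 138, 132, 111, 93, 83, 115, 131, 132, 132, 132, 133, 132, 133, 133, 134]
180 [223, 138, 146, 151, 150, 150, 149, 149, 148, 160, 180, 155, 151, 101, 94, 83, 116, 131, 132, 132, 133, 133, 132, 133, 133, 133]
184 [225, 151, 145, 150, 150, 150, 149, 149, 148, 179, 205, 180, 173, 100, 94, 84, 117, 131, 132, 132, 132, 132, 132, 132, 133, 133]
188 [220, 137, 111, 111, 135, 149, 148, 148, 148, 171
[... 301 characters left out ...]
2, 131, 131, 131, 131, 133, 131]
194 [223, 145, 49, 51, 50, 77, 146, 148, 147, 162, 202, 180, 175, 99, 93, 57, 52, 52, 75, 134, 131, 132, 131, 132, 132, 131]
196 [197, 129, 48, 54, 55, 52, 133, 147, 147, 162, 202, 181, 175, 100, 91, 56, 55, 54, 85, 136, 130, 131, 132, 131, 132, 131]
198 [143, 99, 47, 54, 55, 53, 129, 147, 147, 161, 202, 180, 175, 100, 85, 56, 57, 56, 106, 137, 127, 131, 131, 132, 132, 129]
200 [134, 96, 47, 53, 54, 54, 129, 147, 147, 161, 210, 179, 177, 100, 83, 55, 57, 55, 119, 138, 126, 131, 131, 131, 131, 128]
pl [312.8, 156.4, 9.8, 98.2] 0.89
pl [502.4, 62.6, 76.6, 104.6] 0.7
pl [512.8, 2.3, 74.8, 36.5] 0.62
[[314.4923 176.6313]
 [314.154  216.7244]
 [313.8548 253.6855]]
```

Emit:
{"name": "servo_tool", "arguments": {"commands": [-0.014,0.002,0,0,0,0,-1,0,0,0,0,0,0,-1,0,0.002,0.02,0,0,0,-1,0,0,0.0195,0,0,0,-1,0,0,0,0,0,0,-1,0,0,0,0,0,0,0.1,0,0,0,0,0,0,0.3,0,0,0,0,0,0,1,0,0,0,0,0,0,1,0,0,0,0,0,0,1,0,0,-0.045,0,0,0,1,0,0,-0.05,0,0,0,1]}}

```text
t: 32.42
tcp_pos: [0.4381, -0.3841, 0.2308]
tool_rot: [0.702, 0.712, -0.019, -0.021]
force: [0.0, -0.1, -0.0]
finger_gap: 0.996
gripper_force: 0.0
```

Emit:
{"name": "servo_tool", "arguments": {"commands": [0,0,0,0,0,0,1,0,0,0,0,0,0,1]}}

```text
t: 32.58
tcp_pos: [0.4397, -0.3859, 0.2335]
tool_rot: [0.702, 0.712, -0.019, -0.016]
force: [-0.1, 0.3, 0.4]
finger_gap: 1.002
gripper_force: 0.0
```

Run:
```python
from h import *
np.set_printoptions(precision=4,suppress=True)
p,r,s=tool();w=manip.snapshot("wrist");save(w,"w18");print(p,r.as_matrix()[:,1])
v=cv2.cvtColor(w["img"],cv2.COLOR_RGB2HSV)[:,:,2]
for a in range(164,200,4): print(a,v[a,302:342:2].tolist())
for a in range(228,320,8): print(a,v[a,318:372:3].tolist())
for c in (340,346):print(c,[onz(w,(c,a),.222) for a in (302,310)])
print([(np.array(d["box"]),d["conf"]) for d in manip.look_for(manip.snapshot("side"),"clip1")])
```

```text
[ 0.4397 -0.3859  0.2335] [ 0.9986  0.0149 -0.0506]
164 [163, 162, 161, 162, 162, 159, 214, 211, 187, 129, 85, 130, 143, 145, 144, 146, 146, 145, 144, 139]
168 [161, 162, 160, 162, 160, 158, 213, 220, 202, 141, 88, 130, 145, 145, 145, 143, 145, 144, 143, 138]
172 [162, 162, 162, 160, 100, 58, 151, 214, 201, 131, 59, 59, 126, 143, 144, 144, 144, 144, 142, 135]
176 [161, 159, 158, 157, 67, 61, 61, 193, 202, 132, 62, 62, 128, 145, 143, 144, 143, 143, 144, 134]
180 [161, 157, 149, 134, 63, 61, 59, 192, 202, 133, 60, 67, 142, 147, 143, 140, 142, 143, 143, 132]
184 [155, 148, 120, 98, 65, 61, 60, 193, 204, 132, 61, 73, 150, 148, 143, 143, 144, 142, 143, 130]
188 [148, 134, 121, 123, 109, 108, 109, 169, 185, 134, 93, 98, 150, 151, 143, 143, 142, 142, 141, 132]
192 [148, 149, 146, 150, 149, 149, 149, 148, 149, 149, 149, 144, 152, 151, 124, 142, 139, 147, 154, 139]
196 [107, 109, 126, 127, 111, 107, 106, 174, 182, 145, 119, 121, 152, 152, 102, 149, 158, 157, 156, 137]
228 [199, 119, 120, 222, 224, 51, 50, 50, 52, 53, 53, 179, 208, 203, 183, 211, 214, 211]
236 [148, 150, 141, 222, 224, 55, 47,
[... 583 characters left out ...]
 46, 44, 45, 43, 40, 45, 52, 52, 52, 51, 98]
300 [83, 85, 84, 82, 84, 83, 84, 77, 72, 76, 84, 83, 85, 56, 51, 44, 47, 48]
308 [53, 56, 58, 57, 58, 57, 59, 58, 59, 61, 52, 51, 51, 51, 53, 54, 44, 44]
316 [56, 56, 56, 55, 58, 55, 50, 55, 49, 49, 51, 51, 53, 49, 51, 53, 52, 53]
340 [array([ 0.4487, -0.4   ,  0.222 ]), array([ 0.4488, -0.4047,  0.222 ])]
346 [array([ 0.4516, -0.3998,  0.222 ]), array([ 0.4518, -0.4045,  0.222 ])]
[(array([251.3, 266.7,  30.4,  67. ]), 0.92), (array([203.4, 166.4,  35.2,  74.8]), 0.76), (array([222.7, 145.9,  34.5,  72.4]), 0.75), (array([241.7, 128.6,  31.8,  63.7]), 0.59), (array([314.8, 133.3,  28.5,  59.2]), 0.55), (array([251.5, 148.5,  19.2,  46.5]), 0.43)]
```

Emit:
{"name": "servo_tool", "arguments": {"commands": [0,0,0,0.003,0,0,1,0,0.0235,0,0,0,0,1,0,0,0.012,0,0,0,1,0,0,0.012,0,0,0,1,0,0,0,0,0,0,-1,0,0,0,0,0,0,-1,0,0,0,0,0,0,-1,0,0,0,0,0,0,-1,0,0,0,0,0,0,-1,0,0,0,0,0,0,-1,0,0,0,0,0,0,-1,0,0,0,0,0,0,-1], "force": 40}}

```text
t: 33.73
tcp_pos: [0.4502, -0.3851, 0.2192]
tool_rot: [0.701, 0.712, -0.025, -0.025]
force: [1.5, 0.5, -0.2]
finger_gap: 0.102
gripper_force: 43.0
```

Emit:
{"name": "servo_tool", "arguments": {"commands": [0,-0.002,-0.02,0,0,0,-1,0,-0.002,-0.03,0,0,0,-1,0,-0.002,-0.03,0,0,0,-1,0,-0.002,-0.03,0,0,0,-1,0,-0.002,-0.034,0,0,0,-1,0,0,0,-0.006,0,0,-1,0,0,0,-0.005,0,0,-1,-0.001,0.04,0,0,0,0,-1,-0.001,0.06,0,0,0,0,-1,-0.001,0.06,0,0,0,0,-1,-0.001,0.06,0,0,0,0,-1,0,0.036,0,0,0,0,-1]}}

```text
t: 34.73
tcp_pos: [0.5803, -0.3847, 0.2911]
tool_rot: [0.701, 0.713, -0.001, -0.001]
force: [-0.3, 0.9, -2.2]
finger_gap: 0.104
gripper_force: 42.2
```

Emit:
{"name": "servo_tool", "arguments": {"commands": [0,0,0,0,0,0,-1,0,0,0,0,0,0,-1,0,0,0,0,0,0,-1,0,0,0,0,0,0,-1]}}

```text
t: 35.07
tcp_pos: [0.5767, -0.385, 0.2908]
tool_rot: [0.702, 0.712, -0.001, -0.002]
force: [-0.6, 0.1, -1.2]
finger_gap: 0.104
gripper_force: 42.4
```

Run:
```python
from h import *
w=rail("w19",(-.335,-.345,-.355))
for d in manip.look_for(w,"plate1"): print("pl",d["box"],round(d["conf"],2))
```

```text
[ 0.5767 -0.385   0.2908] [ 0.9999  0.014  -0.0038] t 35.0667 [-0.5616  0.1177 -1.1978] 0.10396482500897128
y -0.335 row 149 col of tcp.x+4mm 329.2
[306, 308, 310, 312, 314, 316, 318, 320, 322, 324, 326, 328, 330, 332, 334, 336, 338, 340, 342, 344, 346, 348, 350]
[182, 200, 198, 248, 181, 184, 184, 147, 152, 161, 227, 217, 192, 186, 248, 246, 248, 240, 236, 236, 237, 236, 239]
y -0.345 row 165 col of tcp.x+4mm 328.9
[306, 308, 310, 312, 314, 316, 318, 320, 322, 324, 326, 328, 330, 332, 334, 336, 338, 340, 342, 344, 346, 348, 350]
[139, 130, 140, 177, 177, 181, 181, 171, 213, 231, 226, 216, 189, 202, 247, 245, 248, 249, 246, 247, 246, 247, 248]
y -0.355 row 181 col of tcp.x+4mm 328.6
[306, 308, 310, 312, 314, 316, 318, 320, 322, 324, 326, 328, 330, 332, 334, 336, 338, 340, 342, 344, 346, 348, 350]
[141, 71, 72, 71, 156, 191, 234, 192, 213, 231, 226, 209, 179, 149, 175, 233, 246, 247, 245, 246, 244, 246, 247]
pl [298.9, 147.3, 11.9, 89.7] 0.96
pl [314.2, 1.9, 23.9, 21.7] 0.49
pl [52.9, 90.7, 51.1, 58.5] 0.21
```

Emit:
{"name": "servo_tool", "arguments": {"commands": [0,0,0,0,0,0,-1,0,0,0.025,0,0,0,-1,0,0,0.025,0,0,0,-1,0,0,0.02,0,0,0,-1,0,0,0.01,0,0,0,-1,0,0,0.008,0,0,0,-1,0,0,0.006,0,0,0,-1,0,0,0.004,0,0,0,-1,0,0,0,0,0,0,-1]}}

```text
t: 35.97
tcp_pos: [0.5781, -0.3849, 0.2466]
tool_rot: [0.702, 0.712, -0.001, 0.0]
force: [-4.0, 4.1, 13.4]
finger_gap: 0.105
gripper_force: 44.5
```

Emit:
{"name": "servo_tool", "arguments": {"commands": [0,0,-0.006,0,0,0,-1,0,0,0,0,0,0,-0.6,0,0,0,0,0,0,-0.2,0,0,0,0,0,0,0.2,0,0,-0.03,0,0,0,1,0,0,-0.05,0,0,0,1,0,0,-0.06,0,0,0,1,0,0,-0.06,0,0,0,1,0.04,-0.06,-0.03,0,0,0,1,0.04,-0.06,-0.03,0,0,0,1,0.06,-0.05,0,0,0,0,1,0.06,-0.05,0,0,0,0,1]}}

```text
t: 36.97
tcp_pos: [0.4657, -0.2864, 0.3755]
tool_rot: [0.702, 0.712, -0.001, -0.0]
force: [-0.2, 0.9, 0.4]
finger_gap: 0.999
gripper_force: 0.0
```

Emit:
{"name": "servo_tool", "arguments": {"commands": [0.06,0,0,0,0,0,1,0.06,0,0,0,0,0,1,0.06,0,0,0,0,0,1,0,0,0,0,0,0,1,0,0,0,0,0,0,1,0,0,0,0,0,0,1]}}

```text
t: 37.47
tcp_pos: [0.4657, -0.1971, 0.375]
tool_rot: [0.702, 0.712, -0.001, -0.001]
force: [0.5, -0.5, -0.2]
finger_gap: 1.0
gripper_force: 0.0
```

Run:
```python
from h import *
p,r,s=tool();print(p,s["t"],s["force"])
sd=manip.snapshot("side");w=manip.snapshot("wrist")
for n,k in(("side",sd),("wrist",w)):
  for q in("clip1","plate1"):print(n,q,[(np.array(d["box"]).astype(int).tolist(),round(d["conf"],2)) for d in manip.look_for(k,q)])
a=cv2.resize(sd["img"][90:330,170:350],None,fx=2.2,fy=2.2,interpolation=3)
b=cv2.resize(w["img"][:,250:550],None,fx=1.32,fy=1.32,interpolation=3)
cv2.imwrite("pics/fin.png",np.hstack([a,b])[:,:,::-1]);print(np.hstack([a,b]).shape)
```

```text
[ 0.46566338 -0.19713909  0.37495476] 37.4667 [ 0.48494542 -0.49063744 -0.19092516]
side clip1 [([251, 265, 30, 69], 0.95), ([254, 114, 26, 60], 0.86), ([242, 127, 26, 66], 0.79), ([205, 165, 35, 74], 0.65), ([223, 148, 32, 68], 0.55)]
side plate1 [([258, 172, 10, 34], 0.8), ([245, 190, 12, 38], 0.79), ([234, 207, 9, 36], 0.69), ([219, 233, 20, 47], 0.63)]
wrist clip1 [([386, 291, 45, 79], 0.89), ([388, 236, 36, 65], 0.87), ([404, 95, 68, 47], 0.86), ([302, 2, 33, 51], 0.71), ([395, 167, 60, 71], 0.59)]
wrist plate1 [([401, 152, 16, 51], 0.78), ([391, 90, 28, 53], 0.65), ([400, 214, 13, 57], 0.52), ([398, 284, 4, 39], 0.48)]
(528, 792, 3)
```

View pics/fin.png

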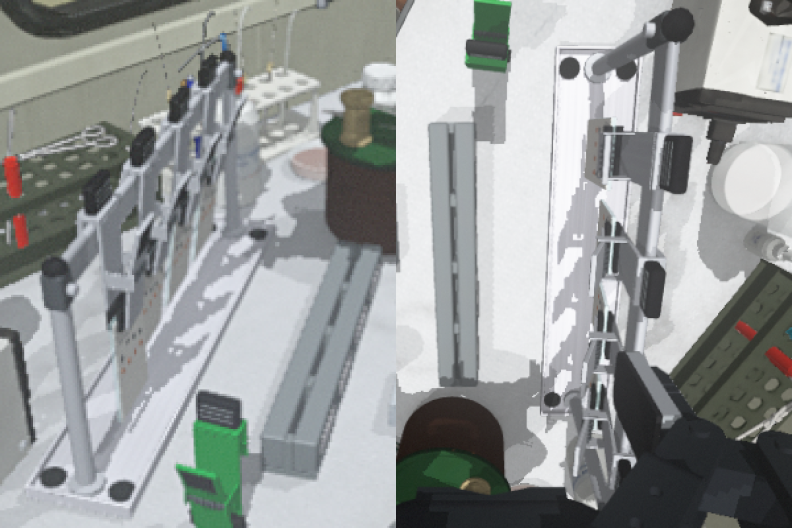

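The rack is empty and all four plates hang on the rail: side plate boxes at about (229,256), (238,225), (251,209) and (263,189). The green clip is untouched. I check that everything is still before handing in.

Emit:
{"name": "servo_tool", "arguments": {"commands": [0,0,0,0,0,0,1,0,0,0,0,0,0,1,0,0,0,0,0,0,1,0,0,0,0,0,0,1,0,0,0,0,0,0,1,0,0,0,0,0,0,1,0,0,0,0,0,0,1,0,0,0,0,0,0,1,0,0,0,0,0,0,1,0,0,0,0,0,0,1,0,0,0,0,0,0,1,0,0,0,0,0,0,1]}}

```text
t: 38.77
tcp_pos: [0.4654, -0.1966, 0.375]
tool_rot: [0.702, 0.712, -0.001, -0.001]
force: [0.2, 1.3, -0.2]
finger_gap: 0.998
gripper_force: 0.0
```

Run:
```python
from h import *
a=manip.snapshot("side")["img"].astype(int)
for _ in range(8): b=manip.snapshot("side")
p,_,s=tool();print(s["t"]); d=np.abs(a-b["img"]).max(2)[90:330,170:320]; print((d>40).sum(),np.argwhere(d>40)[:5])
w=manip.snapshot("wrist")
for q in("clip1","plate1"):
  print([(np.array(e["box"]).astype(int).tolist(),round(e["conf"],2)) for e in manip.look_for(w,q)])
# rail y of plates: plate bottoms at z~.03, clip tab ends
for e in manip.look_for(w,"clip1"):
  x,y,ww,h=e["box"];print(onz(w,(x+ww-6,y+h),.244),onz(w,(x+ww-6,y),.22))
```

```text
39.2167
0 []
[([395, 165, 61, 73], 0.86), ([302, 0, 35, 58], 0.86), ([402, 96, 73, 50], 0.65), ([387, 293, 45, 82], 0.56)]
[([399, 214, 10, 62], 0.84), ([402, 149, 17, 24], 0.53)]
[ 0.57728368 -0.23037131  0.244     ] [ 0.57796672 -0.17125578  0.22      ]
[ 0.47075457 -0.08903505  0.244     ] [ 0.47037392 -0.04473119  0.22      ]
[ 0.58155255 -0.15139692  0.244     ] [ 0.58645431 -0.11304406  0.22      ]
[ 0.57653761 -0.38372426  0.244     ] [ 0.57260949 -0.30073442  0.22      ]
```

Everything is still and the clips are where I hung them, so I'm handing in.

```bash
python3 -c "
from station import manip
print(manip.sign_off())"
```

```text
the job is handed in; nothing more can be done
None
```

All four plates hang from their clips on the rail, and the job was handed in at about 39 s; plate 1's clip looked slightly turned on the rail in the last picture, but nothing was moving.

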